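Load the sensor lift and hook it on its top rung

ROBOT

A 6-joint arm with a two-finger parallel gripper is mounted at the origin on a cart in front of the work surface, level with it; the furniture and walls round the work are solid. World frame = base frame: x ahead of the robot, y to its left, z up, the work surface at z = 0. Lengths are in m, angles in degrees, forces in N, time in s.
With the tool pointing down it reaches from about 0.325 to 0.775 m from the base axis. Payload 5.5 kg.
Tool frame: the origin (TCP) lies on the front face of the gripper's body, between the roots of the fingers; the fingertips stand 73 mm ahead of it and the grasp point (between the pads) lies 54 mm ahead of it; x points along the fingers, y is the direction in which the jaws open and shut, and the axes are right-handed (so a half turn about x gives the same grasp; the last joint's range is limited). The gripper opens to 85 mm and grips with 20 to 120 N. Pads are 22 mm wide; open, the fingers measure 114 mm over their backs; the gripper's body (76 mm by 85 mm) begins 54 mm behind the grasp point. The pads swing forward as they close: fully open they stand 13 mm farther back than shut.
Start: joints at [60.292, 5.22, 70.514, -0, 104.267, -3.249], TCP at [0.267, 0.537, 0.304] pointing down, gripper open.
Joint ranges: [-164.24, 164.24], [-49.07, 125.15], [9.68, 141.18], [-86.29, 266.29], [3.28, 154.24], [-151.56, 151.56]. Speed limits (degrees/s): [147.25, 147.25, 172.46, 180, 180, 180].

INTERFACE

Orientations are given as [roll, pitch, yaw] about the fixed x, y, z axes, in that order (R = Rz(yaw) Ry(pitch) Rx(roll)).
In Python, from plant import state, snapshot, camera_info, arm gives the robot as it stands.
- The arm moves only by the shell command python3 -m crank 'ROWS' [FORCE]. ROWS is JSON, a list of rows, each an object with "xyz": the shift along the tool's x, y, z as a fraction of full scale, a list of three; "roll": the turn about the tool's x as a fraction of full scale; "grip": the opening, from 0 (shut) to 1 (fully open). A call has 1 to 12 rows; each row shifts and turns the commanded pose from where the row before left it, along the tool's axes as they then stand; what a row does not reach is not made up. Full scale, the value 1, is 20 mm for a shift and 5 degrees for a turn. A row lasts 1/12 s, in which the tool goes at most 41.7 mm and 7.16 degrees, less where a joint would pass 70% of its speed; a pose out of reach is approached as far as the arm can. A call with a number of a shift or a turn outside -1 to 1 is refused whole. A call with a gripper value outside its range is refused whole. The fingers move at their own pace and stop on an object; FORCE is the grip in N (left out, the last holds). Time passes only in rows, so rows that do not move let the fingers close. It gives the time, the measured TCP pose, the force and the opening at its end, in the units of the state.
- state(): the state, without advancing time (a new reading comes with each control period).
- snapshot(name): name is "scene" or "top" or "wrist"; returns the picture (400x640x3 uint8, red, green, blue); there is no depth.
- camera_info(name): a dict with "fx", "fy", "cx", "cy" (pixels), "R" (3x3) and "t" (3): a world point X has camera coordinates R X + t; the wrist camera has in their place "hand_eye" (4x4, takes a point from camera to tool coordinates, whose origin is the TCP and whose axes are the tool frame's). Camera axes: x right, y down, z forward; pixel columns grow to the right and rows downward; lengths in m; the calibration is good to about 2 mm. A picture is of the moment at which its call begins: read the wrist's pose just before it. camera_info takes no time and is no camera call.
- arm.hand_in(): hands the job in, once; it reports no verdict.
The state is a dict: "time": time; "joint_positions": joint angles; "qd": joint speeds; "joint_torque": joint torques, N m; "ee_pos": TCP position; "ee_rot": TCP orientation; "ft_force": force on the tool from outside, world axes, zero at the start; "torque": the same for the moment, N m; "opening": finger opening in m.
Only numpy, scipy, OpenCV 4.12 (cv2) and the standard library are available. Lean on these libraries where they do the work, as an engineer would, in place of code of your own. Each camera call takes 0.05 s, during which the arm holds its last target.

TASK

Get the sensor lift ready for a calibration run: take the small blue-handled wrench off the lift's tray and lay it on the worktop clear of the lift, then, with the tray still hooked on the lowest rung, stand every sensor head from the bench on a round pad of its own on the tray, upright, centred, and turned so that its lens points straight at the white wedge in front of that pad. Then raise the loaded tray by its upright grip until the gravity hook has clicked past the top rung and lower it gently so that the hook sits on that top rung, with all heads still upright on their pads and facing their wedges; let go, and leave the tape and the pens where they are.

Things in the scene. Friction and masses are not known exactly. Their poses are not given: they have to be found in the camera images.
- spot0 (a point): Middle of the first round black pad (48 mm across, flush) in the tray, on the tray floor. The four pads lie in a row along the tray's y: at -137, -72, +72 and +137 mm from the grip. Axes as the lift's: x from the tray's front towards the ladder, z up. Any head may stand on any pad. The tray is 140 mm deep (x) and 340 mm wide (y), with a rim 8 mm above its floor; the pads are 125 mm in front, the tray's back rim 50 mm in front of the ladder.
- spot1 (a point): The second pad, as spot0.
- spot2 (a point): The third pad, as spot0.
- spot3 (a point): The fourth pad, as spot0.
- mark0 (a point): Middle of the white wedge painted on the tray floor in front of the first pad, 42 mm from the pad's middle towards the tray's front (its -x).
- mark1 (a point): White wedge of the second pad.
- mark2 (a point): White wedge of the third pad.
- mark3 (a point): White wedge of the fourth pad.
- grip (a point): Middle of the black rubber top of the upright grip by which the tray is lifted, in the middle of the row of pads: a plate 56 mm wide (along the tray's y), 14 mm thick (x), rising 60 mm above the tray floor; this point lies 50 mm above the floor. It moves with the tray.
- tray (a joint): Height of the tray in m on its ladder: 0 with the hook seated on the lowest rung (tray floor then 30 mm above the worktop), 0.040 on the middle rung, 0.080 on the top rung; end stop at 0.106. It slides straight up and down, weighs about 0.5 kg empty, and falls by its own weight until the hook catches a rung. Rising, the hook clears a rung once the tray is 0.012 above that rung's seat (0.092 for the top rung); it can then only come down to that rung. The ladder is 170 mm high.
- hook (a joint): Angle in rad of the gravity hook, a small steel pawl with a heavy tail behind the tray, between the ladder's rails: 0 with its nose level, out over a rung; it is pushed down to about 1.0 while it passes a rung and falls back to 0 by its own weight once past.
- small_wrench_mid (a point): Middle, half-way up (4.5 mm), of the small wrench with a blue handle that lies in the tray at first: 90 mm long (along its y), 19 mm wide (x) at the widest, 9 mm high; the handle, 14 mm wide and 9 mm high, is its half towards -y.
- head0_mid (a point): Centre, half-way up (23 mm), of a sensor head: round black base 44 mm across and 18 mm high, on it an aluminium cap 24 mm across, from 20 to 46 mm above the foot, to hold it by; a short dark lens barrel, 15 mm thick, sticks out of the base 8 mm on one side, its lens 10 mm above the foot. x points out through the lens, z up. About 80 g, most of it in the base: tipped by less than about 60 degrees it rocks back upright. Three or four such heads are present.
- head0_lens (a point): Front of that head's lens, 30 mm from its axis and 10 mm above its foot.
- head1_mid (a point): The like of another sensor head, as head0 (None if absent).
- head1_lens (a point): Front of that head's lens, 30 mm from its axis and 10 mm above its foot.
- head2_mid (a point): The like of another sensor head, as head0 (None if absent).
- head2_lens (a point): Front of that head's lens, 30 mm from its axis and 10 mm above its foot.
- head3_mid (a point): The like of another sensor head, as head0 (None if absent).
- head3_lens (a point): Front of that head's lens, 30 mm from its axis and 10 mm above its foot.
- film_tape: Roll of orange tape lying flat, 66 mm across and 19 mm high, at the left; not to be disturbed.
- flux_pen: White pen with a green cap, 122 mm long, lying on the bench; not to be disturbed.
- marker: Black pen, 122 mm long, lying near the bench's front edge; not to be disturbed.
There are look-alikes about, which are no part of the job. Leave any pink look-alike of the part that bears small_wrench_mid alone. Leave any orange look-alike of the part that bears head3_mid alone.

How it is judged:
By the outcome, as a careful person would: the job done as asked, in the order asked, and still so for the second after the job is handed in, with the robot touching nothing.
Of head0, head1, head2, head3 only 3 to 4 are there at a start; the rules pass over those that are not, and their reading is None.
At some moment in a run one of head0, head1, head2, head3 may be knocked a few centimetres aside while the robot is not near it.
Once in a run the grip may slacken for a moment while it holds something.
It also fails if it takes over 210 s, if anything falls off the work surface, if the arm or the gripper's body presses on something with over 40 N, if the wrist force passes 120 N, or if a joint passes its speed limit or range.

## Working session

There is one attempt and no reset: what is moved stays moved. The work goes in short steps, Python scripts to look and compute and a shell command to move; the robot and the scene stay as the last step left them, time stands still between calls to the robot, and variables do not carry over. Pictures are saved under pics/ and viewed, and the job is handed in when it is done.

```bash
ls; mkdir -p pics; python3 - <<'E'
from plant import state, snapshot, camera_info
import cv2
print(state())
for n in ("scene","top","wrist"):
    im=snapshot(n); cv2.imwrite(f"pics/a_{n}.png",im[:,:,::-1]); c=camera_info(n); print(n,c)
E
```

```text
pics
{'time': 0.0, 'joint_positions': array([ 6.02913452e+01,  5.26389855e+00,  7.05825794e+01,  8.87314073e-04,
        1.04267536e+02, -3.24809953e+00]), 'qd': array([-0.01438322,  0.0279526 ,  0.06212217,  0.00588176,  0.03386217,
       -0.032074  ]), 'joint_torque': array([ 1.30632575e-04, -4.58729374e+01, -4.18032110e+01, -4.63702395e-05,
        1.17303198e-02, -1.60076428e-05]), 'ee_pos': array([0.26726953, 0.53702219, 0.30273558]), 'ee_rot': array([ -93.68046214,   89.88598326, -120.14079961]), 'ft_force': array([-0.29137511,  0.66013516, -0.63926276]), 'torque': array([ 0.03878025, -0.06370787,  0.01978244]), 'opening': 0.08547929147594245}
scene {'fx': 451.525814302944, 'fy': 451.525814302944, 'cx': 324.1882594971088, 'cy': 197.89221326458934, 'R': array([[ 0.87589854, -0.48244422, -0.00702264],
       [-0.24407966, -0.43048825, -0.86896777],
       [ 0.41620532,  0.76284168, -0.49481885]]), 't': array([-0.45395765,  0.25192648,  1.05819431])}
top {'fx': 396.7012070139589, 'fy': 396.7012070139589, 'cx': 315.13598321203045, 'cy': 198.3675329883888, 'R': array([[-0.00308255, -0.99985639, -0.01666403],
       [-0.99879588,  0.00389434, -0.04890427],
       [ 0.04896214,  0.01649321, -0.99866445]]), 't': array([0.0639048 , 0.55537433, 1.07714849])}
wrist {'fx': 325.22883175538806, 'fy': 325.22883175538806, 'cx': 316.05827181103183, 'cy': 202.88920752288118, 'hand_eye': array([[-6.26337453e-04, -2.98642923e-01,  9.54364717e-01,
        -7.09378837e-02],
       [ 9.99999659e-01,  3.25977146e-04,  7.58292920e-04,
         5.81797620e-04],
       [-5.37559900e-04,  9.54364867e-01,  2.98642617e-01,
        -7.77789567e-02],
       [ 0.00000000e+00,  0.00000000e+00,  0.00000000e+00,
         1.00000000e+00]])}
```

View pics/a_scene.png

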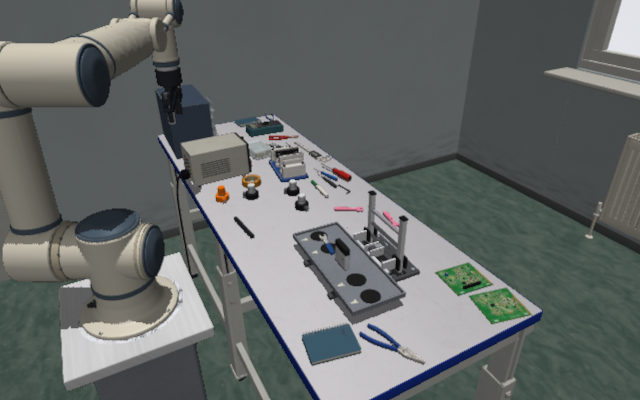

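View pics/a_top.png

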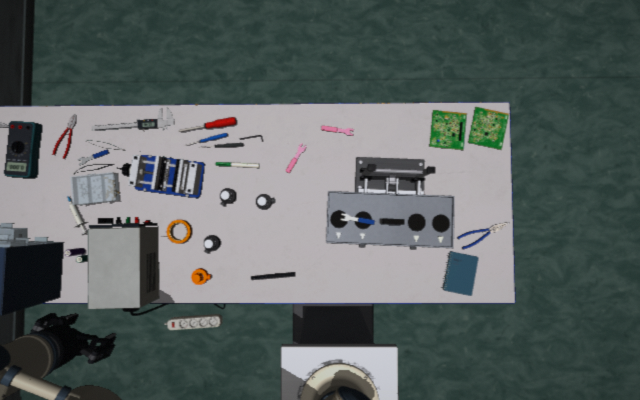

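View pics/a_wrist.png

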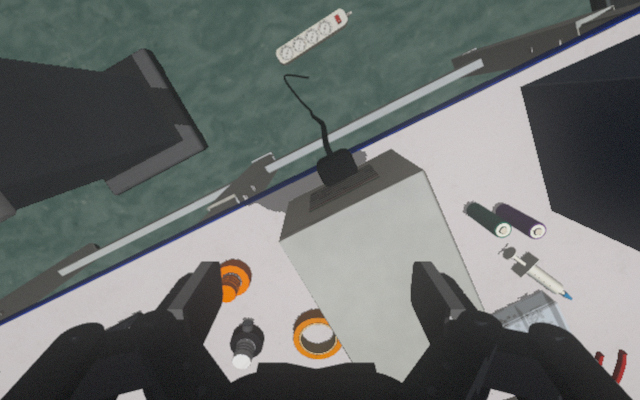

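```bash
cat > h.py <<'E'
import numpy as np, cv2
from scipy.spatial.transform import Rotation as Ro
from plant import state, snapshot, camera_info
def cam(n,s=None):
    c=camera_info(n); K=np.array([[c['fx'],0,c['cx']],[0,c['fy'],c['cy']],[0,0,1]])
    if n=='wrist':
        s=s or state(); H=np.array(c['hand_eye']); T=np.eye(4); T[:3,:3]=Ro.from_euler('xyz',s['ee_rot'],degrees=True).as_matrix(); T[:3,3]=s['ee_pos']
        W=np.linalg.inv(T@H); return K,W[:3,:3],W[:3,3]
    return K,np.array(c['R']),np.array(c['t'])
def plane(C,uv,z):
    K,R,t=C; uv=np.atleast_2d(uv); d=np.c_[uv,np.ones(len(uv))]@np.linalg.inv(K).T@R; o=-R.T@t
    return o+d*((z-o[2])/d[:,2])[:,None]
def proj(C,X):
    K,R,t=C; p=(np.atleast_2d(X)@R.T+t)@K.T; return p[:,:2]/p[:,2:]
def crop(im,x0,y0,w,h,k,f):
    cv2.imwrite(f,cv2.resize(im[y0:y0+h,x0:x0+w,::-1],None,fx=k,fy=k,interpolation=cv2.INTER_CUBIC))
E
python3 - <<'E'
from h import *
im=cv2.imread('pics/a_top.png')[:,:,::-1]; C=cam('top')
crop(im,190,180,100,110,6,'pics/b1.png'); crop(im,320,145,145,110,5,'pics/b2.png')
print(plane(C,[(228,197),(265,201),(211,243)],.0).round(3), plane(C,[(202,276),(180,231),(273,275),(238,165)],0).round(3))
s=state(); print(Ro.from_euler('xyz',s['ee_rot'],degrees=True).as_matrix().round(3))
E
```

```text
[[0.561 0.306 0.   ]
 [0.549 0.202 0.   ]
 [0.433 0.352 0.   ]] [[0.342 0.377 0.   ]
 [0.467 0.44  0.   ]
 [0.345 0.179 0.   ]
 [0.651 0.278 0.   ]]
[[-0.001  0.446  0.895]
 [-0.001  0.895 -0.446]
 [-1.    -0.001 -0.   ]]
```

View pics/b1.png

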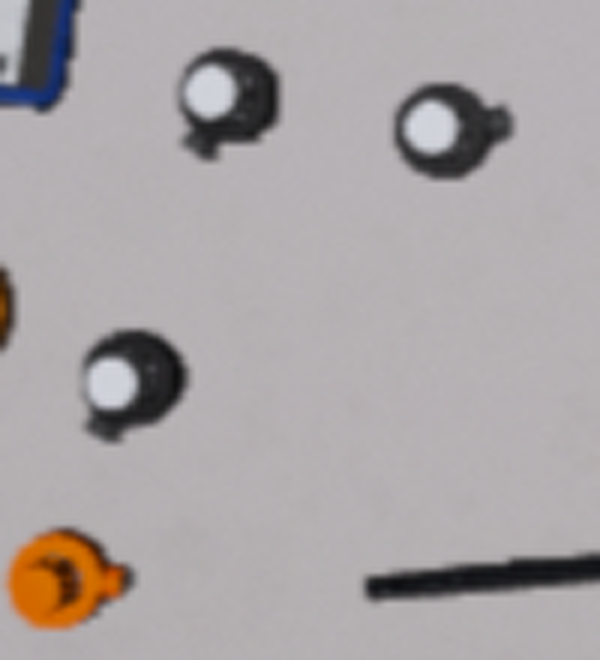

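View pics/b2.png

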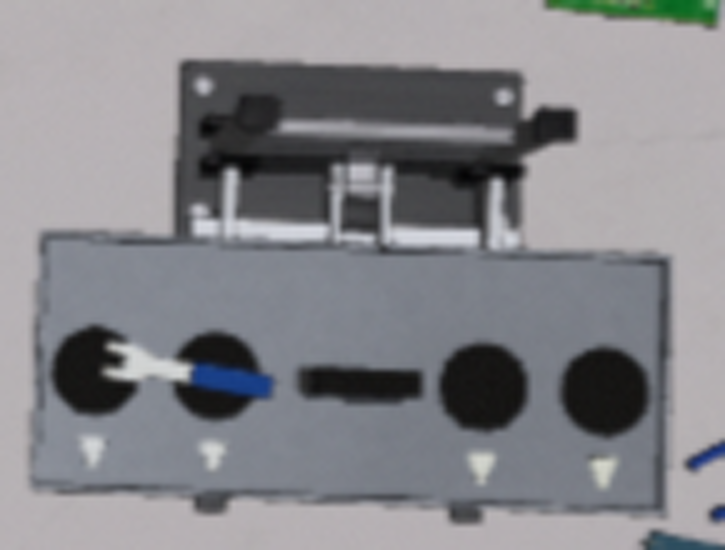

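```bash
cat > meas.py <<'E'
from h import *
def heads(im,C):
    # dark base blob ellipse on bench + lens
    hsv=cv2.cvtColor(np.ascontiguousarray(im),cv2.COLOR_RGB2HSV)
    return hsv
E
python3 - <<'E'
from h import *
im=cv2.imread('pics/a_top.png')[:,:,::-1].copy(); C=cam('top')
hsv=cv2.cvtColor(im,cv2.COLOR_RGB2HSV)
g=im.max(2)
def blobs(m,x0,y0,x1,y1,amin,amax):
    mm=np.zeros_like(m); mm[y0:y1,x0:x1]=m[y0:y1,x0:x1]
    n,l,st,c=cv2.connectedComponentsWithStats(mm.astype(np.uint8))
    return [(st[i,4],c[i],st[i,:4]) for i in range(1,n) if amin<st[i,4]<amax]
for b in blobs(g<60,325,190,457,250,20,2000): print('dark',b[0],b[1].round(1),b[2],plane(C,b[1],.03).round(4)[0])
for b in blobs((im.min(2)>175),325,225,457,245,5,200): print('wedge',b[0],b[1].round(1),plane(C,b[1],.03).round(4)[0])
for b in blobs((hsv[...,0]>100)&(hsv[...,0]<125)&(hsv[...,1]>130),335,205,380,235,5,400): print('blue',b[0],b[1].round(1),b[2],plane(C,b[1],.037).round(4)[0])
for b in blobs((im.min(2)>150),340,205,365,228,5,400): print('jaw',b[0],b[1].round(1),b[2],plane(C,b[1],.037).round(4)[0])
for b in blobs(im.min(2)>185,190,180,290,260,10,200): print('cap',b[0],b[1].round(1),plane(C,b[1],.046).round(4)[0])
for b in blobs(g<110,200,180,290,260,10,400): print('base',b[0],b[1].round(1),b[2],plane(C,b[1],.012).round(4)[0])
E
```

```text
dark 181 [337.5 219.1] [331 210  16  18] [0.4985 0.0014 0.03  ]
dark 76 [363.3 215. ] [356 212  15   7] [ 0.5094 -0.0681  0.03  ]
dark 232 [416.2 221.9] [408 214  17  17] [ 0.4902 -0.2102  0.03  ]
dark 229 [440.5 222.9] [433 215  16  17] [ 0.4874 -0.2751  0.03  ]
dark 130 [391.8 221.3] [380 219  24   6] [ 0.4922 -0.1446  0.03  ]
dark 66 [361.9 224.9] [355 222  15   7] [ 0.4827 -0.0641  0.03  ]
wedge 8 [455.9 228.5] [ 0.4723 -0.316   0.03  ]
wedge 15 [338.1 234.2] [ 0.4578 -0.      0.03  ]
wedge 15 [362.3 235.1] [ 0.4552 -0.0649  0.03  ]
wedge 16 [415.9 237.3] [ 0.449  -0.2088  0.03  ]
wedge 15 [440.3 238.5] [ 0.4456 -0.2738  0.03  ]
wedge 11 [455.5 241.7] [ 0.437  -0.3141  0.03  ]
blue 81 [365.6 220.5] [359 217  15   8] [ 0.4946 -0.0734  0.037 ]
jaw 71 [349.2 217.5] [342 214  16   7] [ 0.5026 -0.0296  0.037 ]
cap 25 [191.1 183.4] [0.5957 0.395  0.046 ]
cap 40 [224.4 194.9] [0.5643 0.3047 0.046 ]
cap 43 [261.3 200.8] [0.548  0.2056 0.046 ]
cap 43 [208.  243.4] [0.4348 0.3477 0.046 ]
base 25 [200.6 185.8] [200 180   3  15] [0.592  0.3798 0.012 ]
base 161 [228.7 196.8] [220 188  17  19] [0.5609 0.3013 0.012 ]
base 156 [265.4 201.7] [256 194  19  16] [0.5471 0.1993 0.012 ]
base 171 [212.7 243.1] [204 235  17  19] [0.4334 0.3444 0.012 ]
```

```bash
python3 -m crank '[{"xyz":[0.2,-0.93,0.99],"roll":0,"grip":0.45},{"xyz":[0.2,-0.93,0.99],"roll":0,"grip":0.45},{"xyz":[0.2,-0.93,0.99],"roll":0,"grip":0.45},{"xyz":[0.2,-0.93,0.99],"roll":0,"grip":0.45},{"xyz":[0.2,-0.93,0.99],"roll":0,"grip":0.45},{"xyz":[0.2,-0.93,0.99],"roll":0,"grip":0.45},{"xyz":[0.2,-0.93,0.99],"roll":0,"grip":0.45},{"xyz":[0.2,-0.93,0.99],"roll":0,"grip":0.45},{"xyz":[0.2,-0.93,0.99],"roll":0,"grip":0.45},{"xyz":[0.2,-0.93,0.99],"roll":0,"grip":0.45},{"xyz":[0.2,-0.93,0.99],"roll":0,"grip":0.45},{"xyz":[0.2,-0.93,0.99],"roll":0,"grip":0.45}]' 60
```

```text
time: 1.15
ee_pos: [0.3807, 0.2302, 0.2554]
ee_rot: [-123.5, 90.0, -149.9]
ft_force: [-0.1, 0.1, -0.6]
opening: 0.0384
```

```bash
python3 -m crank '[{"xyz":[0.2,-0.93,0.99],"roll":0,"grip":0.45},{"xyz":[0.2,-0.93,0.99],"roll":0,"grip":0.45},{"xyz":[0.2,-0.93,0.99],"roll":0,"grip":0.45},{"xyz":[0.2,-0.93,0.99],"roll":0,"grip":0.45},{"xyz":[0.2,-0.93,0.99],"roll":0,"grip":0.45},{"xyz":[0.2,-0.93,0.99],"roll":0,"grip":0.45},{"xyz":[0.2,-0.93,0.99],"roll":0,"grip":0.45},{"xyz":[0.2,-0.93,0.99],"roll":0,"grip":0.45},{"xyz":[0.2,-0.93,0.99],"roll":0,"grip":0.45},{"xyz":[0.2,-0.93,0.99],"roll":0,"grip":0.45},{"xyz":[0.2,-0.93,0.99],"roll":0,"grip":0.45},{"xyz":[0.2,-0.93,0.99],"roll":0,"grip":0.45}]' &&  python3 -m crank '[{"xyz":[0,0,0],"roll":1,"grip":0.45},{"xyz":[0,0,0],"roll":1,"grip":0.45},{"xyz":[0,0,0],"roll":1,"grip":0.45},{"xyz":[0,0,0],"roll":1,"grip":0.45},{"xyz":[0,0,0],"roll":1,"grip":0.45},{"xyz":[0,0,0],"roll":1,"grip":0.45},{"xyz":[0,0,0],"roll":1,"grip":0.45},{"xyz":[0,0,0],"roll":1,"grip":0.45},{"xyz":[0,0,0],"roll":1,"grip":0.45},{"xyz":[0,0,0],"roll":1,"grip":0.45},{"xyz":[0,0,0],"roll":1,"grip":0.45},{"xyz":[0,0,0],"roll":1,"grip":0.45}]'  && python3 -m crank '[{"xyz":[0,0,0],"roll":1,"grip":0.45},{"xyz":[0,0,0],"roll":1,"grip":0.45},{"xyz":[0,0,0],"roll":0.8,"grip":0.45},{"xyz":[0,0,0],"roll":0,"grip":0.45},{"xyz":[0,0,0],"roll":0,"grip":0.45}]'
python3 - <<'E'
from h import *
s=state(); C=cam('wrist',s); im=snapshot('wrist'); cv2.imwrite('pics/c1.png',im[:,:,::-1])
R=Ro.from_euler('xyz',s['ee_rot'],degrees=True).as_matrix(); print(s['ee_pos'],R.round(3),np.degrees(np.arctan2(R[1,1],R[0,1])))
# grasp pixel & expected points
for p in ([.493,-.138,.09],[.4946,-.0734,.037],[.5026,-.0296,.037],[.4985,-.0012,.03],[.4959,-.066,.03],[.4902,-.2102,.03]): print(p,proj(C,p))
E
```

```text
time: 2.15
ee_pos: [0.494, -0.0756, 0.2074]
ee_rot: [-177.0, 90.0, 156.5]
ft_force: [0.7, 0.1, -0.1]
opening: 0.0384
time: 3.15
ee_pos: [0.4937, -0.0742, 0.2075]
ee_rot: [-105.1, 90.0, 168.1]
ft_force: [0.2, -0.2, -0.1]
opening: 0.0383
time: 3.57
ee_pos: [0.4938, -0.0742, 0.2076]
ee_rot: [-92.6, 90.0, 167.0]
ft_force: [-0.9, 0.6, 1.2]
opening: 0.0384
[ 0.4937548  -0.07416893  0.2076218 ] [[-0.001  0.984 -0.179]
 [ 0.    -0.179 -0.984]
 [-1.    -0.001 -0.   ]] -10.335450436391667
[0.493, -0.138, 0.09] [[333.46541002 316.75595794]]
[0.4946, -0.0734, 0.037] [[318.53357946 204.05951575]]
[0.5026, -0.0296, 0.037] [[318.71918218 146.55558785]]
[0.4985, -0.0012, 0.03] [[306.32161724 107.97981197]]
[0.4959, -0.066, 0.03] [[318.44083369 192.35862261]]
[0.4902, -0.2102, 0.03] [[339.95671222 341.50818381]]
```

View pics/c1.png

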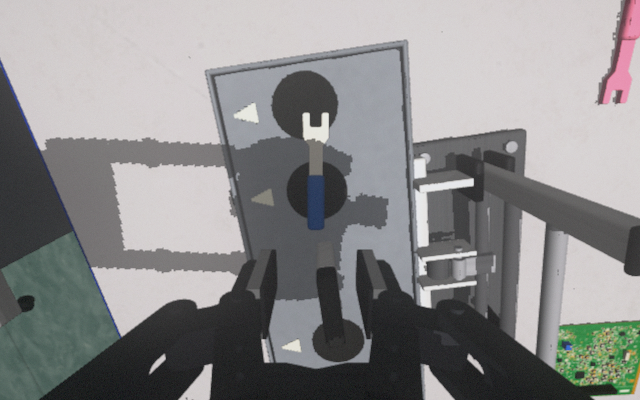

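```bash
python3 - <<'E'
from h import *
s=state(); C=cam('wrist',s)
im=cv2.imread('pics/c1.png')[:,:,::-1].copy(); hsv=cv2.cvtColor(im,cv2.COLOR_RGB2HSV)
m=(hsv[...,0]>105)&(hsv[...,0]<125)&(hsv[...,1]>140); m[:, :280]=0;m[:,360:]=0;m[:160]=0;m[250:]=0
ys,xs=np.nonzero(m); print(len(xs),xs.min(),xs.max(),ys.min(),ys.max()); c=[xs.mean(),ys.mean()]; print(c,plane(C,c,.037),cv2.minAreaRect(np.c_[xs,ys].astype(np.float32)))
for uv,z in (((316,127),.037),((305,104),.03),((317,190),.03),((338,341),.03),((247,113),.03),((263,198),.03),((291,346),.03)): print(uv,plane(C,uv,z).round(4)[0])
crop(im,190,30,240,220,3,'pics/c2.png')
E
```

```text
77 309 321 180 228
[np.float64(314.75324675324674), np.float64(210.7922077922078)] [[ 0.4907745  -0.07835843  0.037     ]] ((315.0, 204.0), (48.0, 12.0), 90.0)
(316, 127) [ 0.5032 -0.0154  0.037 ]
(305, 104) [0.4981 0.0017 0.03  ]
(317, 190) [ 0.4952 -0.0639  0.03  ]
(338, 341) [ 0.4886 -0.2094  0.03  ]
(247, 113) [0.4549 0.0031 0.03  ]
(263, 198) [ 0.4517 -0.0627  0.03  ]
(291, 346) [ 0.4448 -0.2071  0.03  ]
```

View pics/c2.png

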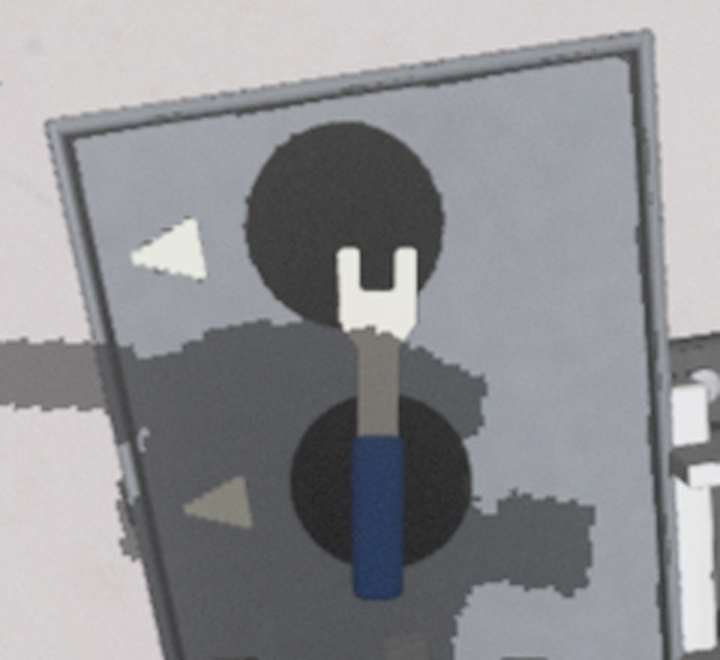

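```bash
python3 -m crank '[{"xyz":[1,0,0],"roll":0,"grip":0.45},{"xyz":[1,0,0],"roll":0,"grip":0.45},{"xyz":[1,0,0],"roll":0,"grip":0.45},{"xyz":[1,0,0],"roll":0,"grip":0.45},{"xyz":[0.9,0,0],"roll":0,"grip":0.45},{"xyz":[0,0,0],"roll":0,"grip":0.45},{"xyz":[0,0,0],"roll":0,"grip":0},{"xyz":[0,0,0],"roll":0,"grip":0},{"xyz":[0,0,0],"roll":0,"grip":0},{"xyz":[0,0,0],"roll":0,"grip":0},{"xyz":[0,0,0],"roll":0,"grip":0},{"xyz":[0,0,0],"roll":0,"grip":0}]' 50
```

```text
time: 4.62
ee_pos: [0.4945, -0.0743, 0.1113]
ee_rot: [87.8, 89.9, -12.7]
ft_force: [0.1, 0.1, 4.5]
opening: -0.0
```

```bash
python3 -m crank '[{"xyz":[0,0,0],"roll":0,"grip":0.45},{"xyz":[0,0,0],"roll":0,"grip":0.45},{"xyz":[0,0,0],"roll":0,"grip":0.45},{"xyz":[0,0,0],"roll":0,"grip":0.45},{"xyz":[0.2,0,0],"roll":0,"grip":0.45},{"xyz":[0.05,0,0],"roll":0,"grip":0.3},{"xyz":[0,0,0],"roll":0,"grip":0.3}]' && python3 - <<'E'
from h import *
im=snapshot('wrist'); crop(im,200,100,240,240,3,'pics/d1.png')
E
```

```text
time: 5.2
ee_pos: [0.4934, -0.0741, 0.1039]
ee_rot: [-92.7, 89.9, 166.8]
ft_force: [2.0, 0.1, 0.1]
opening: 0.0255
```

View pics/d1.png

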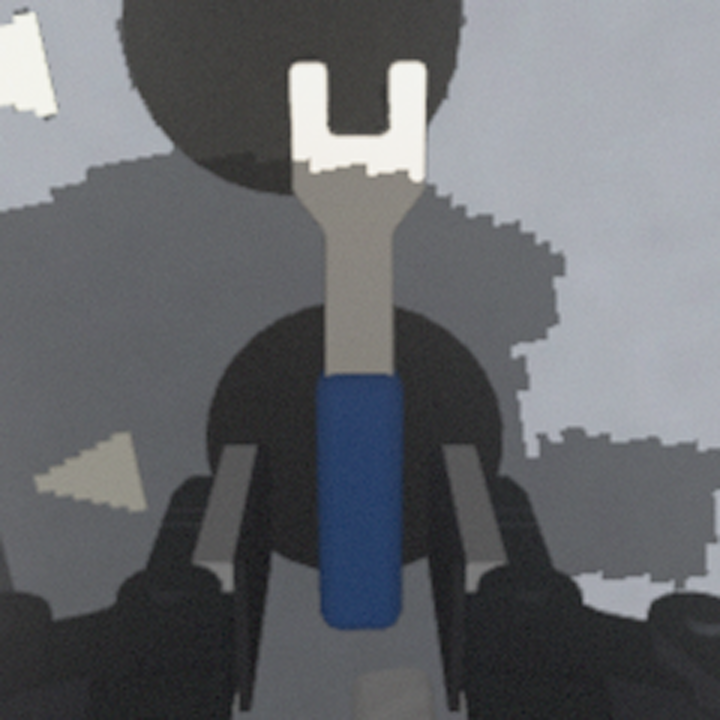

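```bash
python3 -m crank '[{"xyz":[-0.05,0,0],"roll":0,"grip":0},{"xyz":[0,0,0],"roll":0,"grip":0},{"xyz":[0,0,0],"roll":0,"grip":0},{"xyz":[0,0,0],"roll":0,"grip":0},{"xyz":[-0.5,0,0],"roll":0,"grip":0},{"xyz":[-1,0,0],"roll":0,"grip":0}]' 50
```

```text
time: 5.75
ee_pos: [0.4925, -0.0739, 0.1339]
ee_rot: [-91.7, 89.7, 167.8]
ft_force: [-0.3, 0.3, 0.3]
opening: 0.0116
```

```bash
python3 -m crank '[{"xyz":[-1,0,0],"roll":0,"grip":0},{"xyz":[-0.5,-0.44,-0.9],"roll":0,"grip":0},{"xyz":[0,-0.44,-0.9],"roll":0,"grip":0},{"xyz":[0,-0.44,-0.9],"roll":0,"grip":0},{"xyz":[0,-0.44,-0.9],"roll":0,"grip":0},{"xyz":[0,-0.44,-0.9],"roll":0,"grip":0},{"xyz":[0,-0.44,-0.9],"roll":0,"grip":0},{"xyz":[0,-0.44,-0.9],"roll":0,"grip":0},{"xyz":[0,-0.44,-0.9],"roll":0,"grip":0},{"xyz":[0,-0.44,-0.9],"roll":0,"grip":0},{"xyz":[0,0,0],"roll":0,"grip":0}]' && python3 - <<'E'
from h import *
im=snapshot('wrist'); crop(im,200,100,240,240,3,'pics/d2.png')
E
```

```text
time: 6.67
ee_pos: [0.4447, 0.102, 0.1669]
ee_rot: [168.7, 89.9, 68.4]
ft_force: [-0.0, 0.4, 0.0]
opening: 0.0116
```

View pics/d2.png

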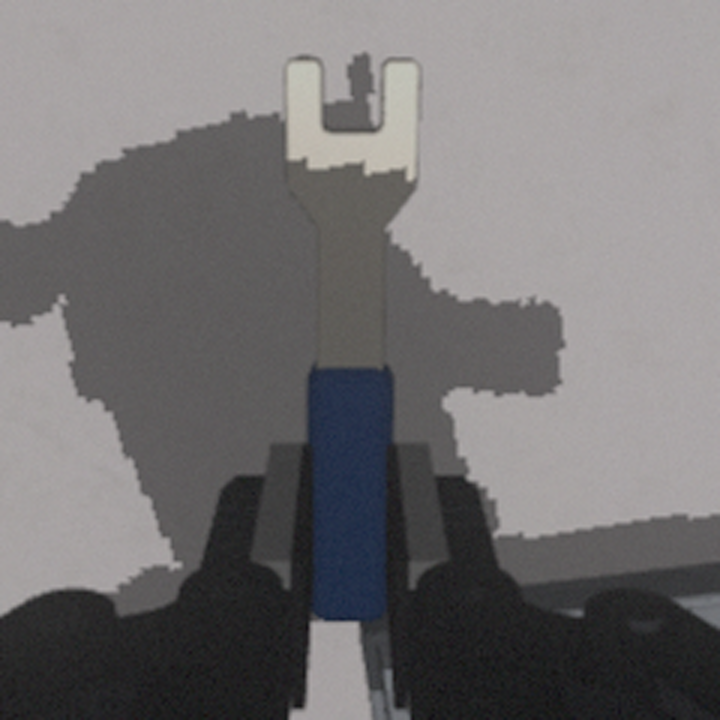

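```bash
python3 -m crank '[{"xyz":[1,0,0],"roll":0,"grip":0},{"xyz":[1,0,0],"roll":0,"grip":0},{"xyz":[1,0,0],"roll":0,"grip":0},{"xyz":[0.9,0,0],"roll":0,"grip":0},{"xyz":[0.5,0,0],"roll":0,"grip":0},{"xyz":[0.2,0,0],"roll":0,"grip":0},{"xyz":[0,0,0],"roll":0,"grip":0}]'
```

```text
time: 7.3
ee_pos: [0.4458, 0.0988, 0.075]
ee_rot: [55.2, 90.0, -45.3]
ft_force: [-0.6, -0.7, -0.4]
opening: 0.0114
```

```bash
python3 -m crank '[{"xyz":[0.08,0,0],"roll":0,"grip":0},{"xyz":[0,0,0],"roll":0,"grip":0.3},{"xyz":[0,0,0],"roll":0,"grip":0.3},{"xyz":[0,0,0],"roll":0,"grip":0.3},{"xyz":[-0.5,0,0],"roll":0,"grip":0.3},{"xyz":[-1,0,0],"roll":0,"grip":0.5},{"xyz":[-1,0,0],"roll":0,"grip":0.5},{"xyz":[-1,0,0],"roll":0,"grip":0.5},{"xyz":[-1,0,0],"roll":0,"grip":0.5},{"xyz":[-1,0,0],"roll":0,"grip":0.5},{"xyz":[-1,0,0],"roll":0,"grip":0.5},{"xyz":[-1,0,0],"roll":0,"grip":0.5}]' && python3 - <<'E'
from h import *
im=snapshot('wrist'); cv2.imwrite('pics/e1.png',im[:,:,::-1]);im=snapshot('top'); cv2.imwrite('pics/e2.png',im[:,:,::-1])
E
```

```text
time: 8.3
ee_pos: [0.4453, 0.0994, 0.2241]
ee_rot: [107.4, 90.0, 7.0]
ft_force: [-0.4, 0.6, -0.5]
opening: 0.0427
```

View pics/e1.png

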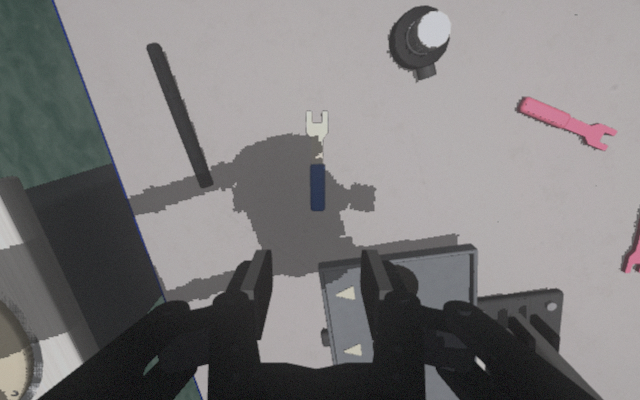

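View pics/e2.png

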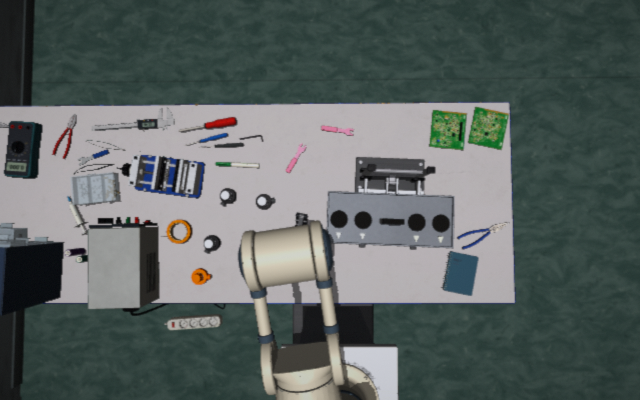

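```bash
python3 -m crank '[{"xyz":[0,0.6,-0.86],"roll":0,"grip":0.5},{"xyz":[0,0.6,-0.86],"roll":0,"grip":0.5},{"xyz":[0,0.6,-0.86],"roll":0,"grip":0.5},{"xyz":[0,0.6,-0.86],"roll":0,"grip":0.5},{"xyz":[0,0.6,-0.86],"roll":0,"grip":0.5},{"xyz":[0,0.6,-0.86],"roll":0,"grip":0.5},{"xyz":[0,0.6,-0.86],"roll":0,"grip":0.5},{"xyz":[0,0,0],"roll":-1,"grip":0.5},{"xyz":[0,0,0],"roll":-1,"grip":0.5},{"xyz":[0,0,0],"roll":-1,"grip":0.5},{"xyz":[0,0,0],"roll":-1,"grip":0.5},{"xyz":[0,0,0],"roll":-1,"grip":0.5}]' && python3 -m crank '[{"xyz":[0,0,0],"roll":-1,"grip":0.5},{"xyz":[0,0,0],"roll":-1,"grip":0.5},{"xyz":[0,0,0],"roll":-1,"grip":0.5},{"xyz":[0,0,0],"roll":-1,"grip":0.5},{"xyz":[0,0,0],"roll":-1,"grip":0.5},{"xyz":[0,0,0],"roll":-1,"grip":0.5},{"xyz":[0,0,0],"roll":-1,"grip":0.5},{"xyz":[0,0,0],"roll":-1,"grip":0.5},{"xyz":[0,0,0],"roll":-1,"grip":0.5},{"xyz":[0,0,0],"roll":-1,"grip":0.5},{"xyz":[0,0,0],"roll":-1,"grip":0.5},{"xyz":[0,0,0],"roll":-1,"grip":0.5}]' && python3 -m crank '[{"xyz":[0,0,0],"roll":-1,"grip":0.5},{"xyz":[0,0,0],"roll":-1,"grip":0.5},{"xyz":[0,0,0],"roll":-1,"grip":0.5},{"xyz":[0,0,0],"roll":0,"grip":0.5},{"xyz":[0,0,0],"roll":0,"grip":0.5}]'
cat >> h.py <<'E'
def tool(s=None):
    s=s or state(); R=Ro.from_euler('xyz',s['ee_rot'],degrees=True).as_matrix(); return np.array(s['ee_pos']),R,np.degrees(np.arctan2(R[1,1],R[0,1]))
def todo(target,ang=None,s=None):
    p,R,a=tool(s); d=R.T@(np.array(target)-p); print('pos',p.round(4),'ang',round(a,2),'shift/20mm',(d/.02).round(2), 'roll rows' ,None if ang is None else round(((a-ang+180)%360-180)/5,2))
E
cat > wl.py <<'E'
import sys
from h import *
f=sys.argv[1]; s=state(); C=cam('wrist',s); im=snapshot('wrist').copy(); cv2.imwrite(f,im[:,:,::-1]); print(tool(s)[0].round(4),tool(s)[2])
m=(im.min(2)>190).astype(np.uint8)
n,l,st,c=cv2.connectedComponentsWithStats(m)
for i in range(1,n):
    if 150<st[i,4]<6000: print(st[i],c[i].round(1),'z.046->',plane(C,c[i],.046)[0].round(4))
E
python3 wl.py pics/f1.png
```

```text
time: 9.4
ee_pos: [0.5496, 0.2026, 0.2212]
ee_rot: [-86.3, 89.9, -161.5]
ft_force: [-0.3, 0.5, -0.1]
opening: 0.0425
time: 10.4
ee_pos: [0.5496, 0.2025, 0.2213]
ee_rot: [-148.4, 89.9, -163.6]
ft_force: [0.3, -0.0, -0.2]
opening: 0.0427
time: 10.82
ee_pos: [0.5497, 0.2026, 0.2216]
ee_rot: [-163.4, 89.9, -164.0]
ft_force: [0.1, 0.2, -0.5]
opening: 0.0423
[0.5497 0.2026 0.2216] 89.39474601324567
```

View pics/f1.png

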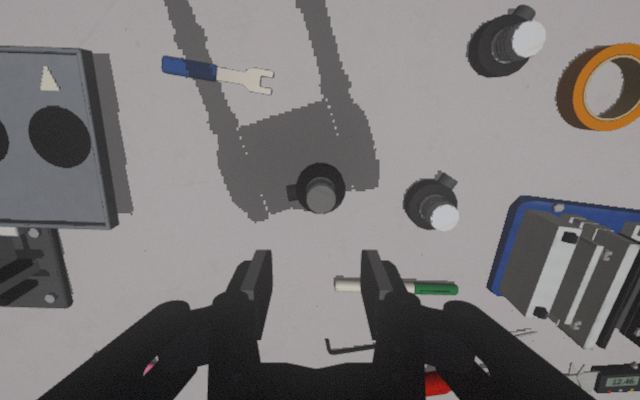

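```bash
python3 - <<'E'
from h import *
im=cv2.imread('pics/f1.png')[:,:,::-1]; crop(im,270,140,110,90,7,'pics/f2.png'); crop(im,395,160,90,80,8,'pics/f3.png')
E
```

```text
(no output)
```

View pics/f2.png

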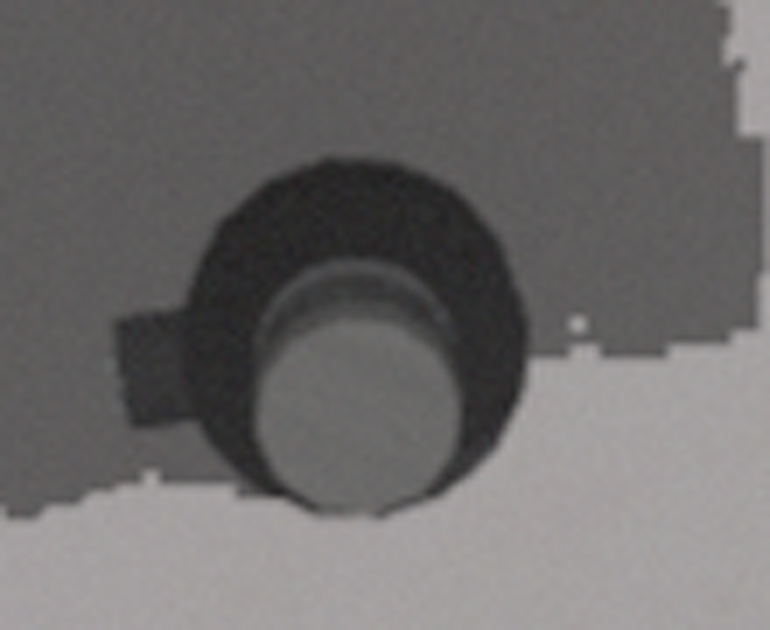

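View pics/f3.png

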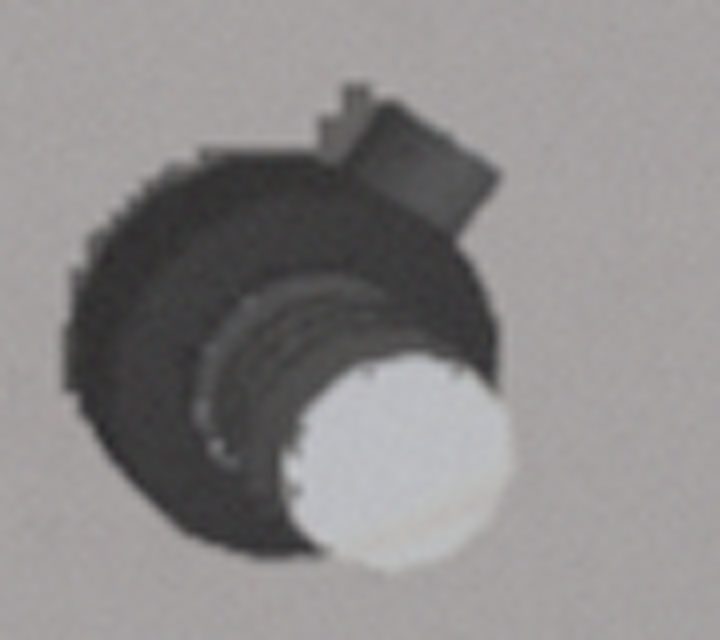

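```bash
cat > hp.py <<'E'
from h import *
def head(C,cap,lens,base=None,z0=0.):
    c=plane(C,cap,z0+.046)[0]; l=plane(C,lens,z0+.010)[0]
    print('cap',c.round(4),'lens',l.round(4), 'base',None if base is None else plane(C,base,z0+.018)[0].round(4),'dist',np.linalg.norm((l-c)[:2]).round(4),'lensang',np.degrees(np.arctan2(l[1]-c[1],l[0]-c[0])).round(2))
E
python3 - <<'E'
from hp import *
C=cam('wrist')
head(C,(321,199.4),(287.6,193.3),(320.9,188.6))
head(C,(395+400/8,160+460/8),(395+443/8,160+137/8),(395+285/8,160+352/8))
im=cv2.imread('pics/e2.png')[:,:,::-1].copy(); T=cam('top'); g=im.max(2)<60; mm=np.zeros_like(g); mm[190:250,326:457]=g[190:250,326:457]
n,l,st,c=cv2.connectedComponentsWithStats(mm.astype(np.uint8))
for i in range(1,n):
    if st[i,4]>60: print(st[i,4],c[i].round(1),plane(T,c[i],.03)[0].round(4))
E
```

```text
cap [0.5466 0.2078 0.046 ] lens [0.5514 0.1781 0.01  ] base [0.5452 0.2081 0.018 ] dist 0.03 lensang -80.86
cap [0.5629 0.3077 0.046 ] lens [0.538  0.3234 0.01  ] base [0.5603 0.3053 0.018 ] dist 0.0295 lensang 147.79
221 [338.6 218.7] [ 0.4995 -0.0016  0.03  ]
223 [362.6 219.7] [ 0.4967 -0.0663  0.03  ]
232 [416.2 221.9] [ 0.4902 -0.2102  0.03  ]
229 [440.5 222.9] [ 0.4874 -0.2751  0.03  ]
130 [391.8 221.3] [ 0.4922 -0.1446  0.03  ]
72 [328.3 240.6] [0.4406 0.0266 0.03  ]
```

```bash
python3 -m crank '[{"xyz":[1,0.26,-0.15],"roll":0,"grip":0.5},{"xyz":[1,0,0],"roll":0,"grip":0.5},{"xyz":[1,0,0],"roll":0,"grip":0.5},{"xyz":[1,0,0],"roll":0,"grip":0.5},{"xyz":[1,0,0],"roll":0,"grip":0.5},{"xyz":[1,0,0],"roll":0,"grip":0.5},{"xyz":[0.4,0,0],"roll":0,"grip":0.5},{"xyz":[0,0,0],"roll":0,"grip":0.5}]' && python3 - <<'E'
from hp import *
todo((.5466,.2078,.094)); C=cam('wrist');im=snapshot('wrist'); crop(im,200,100,240,240,3,'pics/g1.png')
E
```

```text
time: 11.53
ee_pos: [0.5455, 0.2074, 0.0913]
ee_rot: [-161.6, 89.7, -162.2]
ft_force: [0.6, 0.2, -0.9]
opening: 0.0424
pos [0.5455 0.2074 0.0913] ang 89.46 shift/20mm [-0.14  0.02  0.05] roll rows None
```

View pics/g1.png

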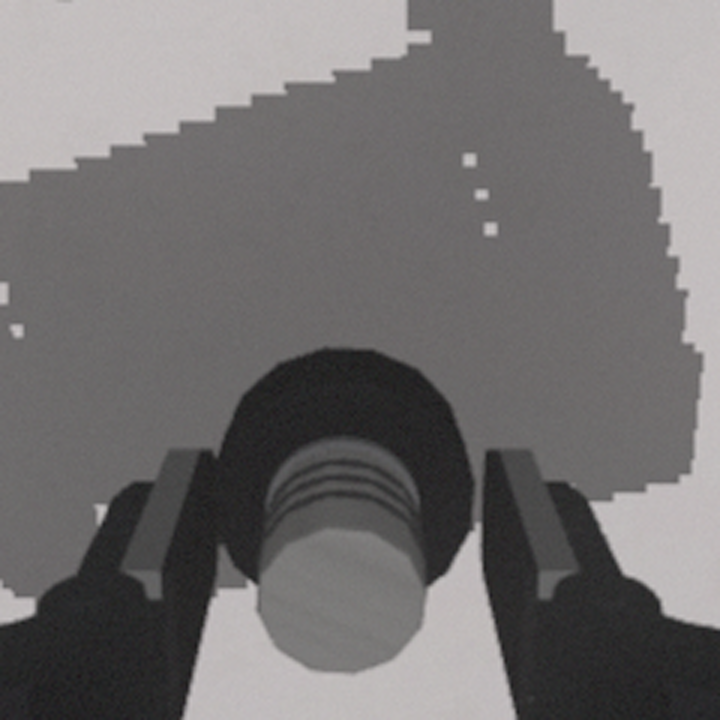

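```bash
python3 -m crank '[{"xyz":[-0.12,0,0],"roll":0,"grip":0.5},{"xyz":[0,0,0],"roll":0,"grip":0},{"xyz":[0,0,0],"roll":0,"grip":0},{"xyz":[0,0,0],"roll":0,"grip":0},{"xyz":[0,0,0],"roll":0,"grip":0},{"xyz":[-0.5,0,0],"roll":0,"grip":0},{"xyz":[-1,0,0],"roll":0,"grip":0},{"xyz":[-1,0,0],"roll":0,"grip":0},{"xyz":[-1,0,0],"roll":0,"grip":0},{"xyz":[-1,0,0],"roll":0,"grip":0},{"xyz":[0,0,0],"roll":0,"grip":0}]' 50 && python3 - <<'E'
from hp import *
im=snapshot('wrist'); crop(im,200,100,240,240,3,'pics/g2.png'); todo((.498,.001,.24),-12.1)
E
```

```text
time: 12.5
ee_pos: [0.5483, 0.2083, 0.1927]
ee_rot: [18.2, 89.5, 17.8]
ft_force: [-0.4, -0.2, 0.1]
opening: 0.0223
pos [0.5479 0.2082 0.1902] ang 89.54 shift/20mm [ -2.52 -10.37  -2.4 ] roll rows 20.33
```

View pics/g2.png

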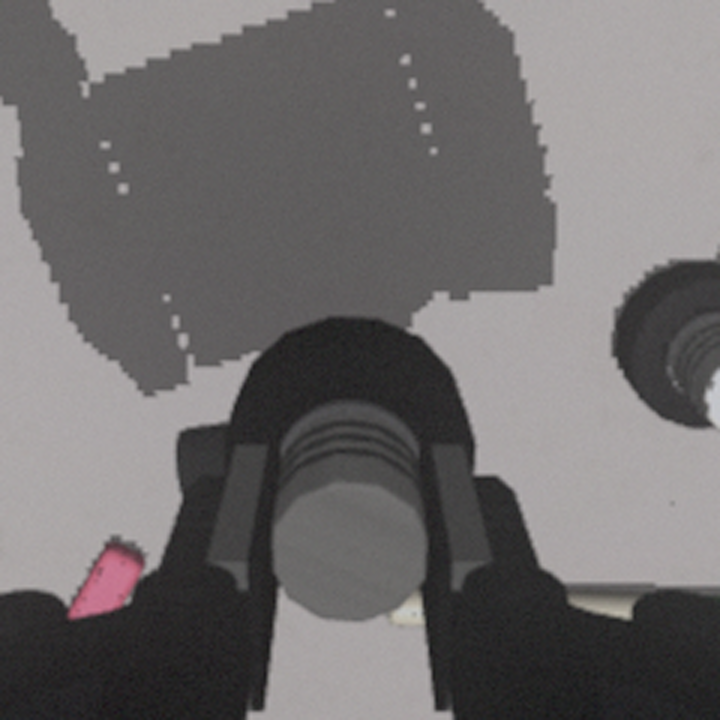

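```bash
python3 -m crank '[{"xyz":[0,-0.6,-0.2],"roll":0,"grip":0},{"xyz":[0,-0.98,-0.22],"roll":0,"grip":0},{"xyz":[0,-0.98,-0.22],"roll":0,"grip":0},{"xyz":[0,-0.98,-0.22],"roll":0,"grip":0},{"xyz":[0,-0.98,-0.22],"roll":0,"grip":0},{"xyz":[0,-0.98,-0.22],"roll":0,"grip":0},{"xyz":[0,-0.98,-0.22],"roll":0,"grip":0},{"xyz":[0,-0.98,-0.22],"roll":0,"grip":0},{"xyz":[0,-0.98,-0.22],"roll":0,"grip":0},{"xyz":[0,-0.98,-0.22],"roll":0,"grip":0},{"xyz":[0,-0.98,-0.22],"roll":0,"grip":0},{"xyz":[0,0,0],"roll":0.33,"grip":0}]' && python3 -m crank '[{"xyz":[0,0,0],"roll":1,"grip":0},{"xyz":[0,0,0],"roll":1,"grip":0},{"xyz":[0,0,0],"roll":1,"grip":0},{"xyz":[0,0,0],"roll":1,"grip":0},{"xyz":[0,0,0],"roll":1,"grip":0},{"xyz":[0,0,0],"roll":1,"grip":0},{"xyz":[0,0,0],"roll":1,"grip":0},{"xyz":[0,0,0],"roll":1,"grip":0},{"xyz":[0,0,0],"roll":1,"grip":0},{"xyz":[0,0,0],"roll":1,"grip":0},{"xyz":[0,0,0],"roll":1,"grip":0},{"xyz":[0,0,0],"roll":1,"grip":0}]' && python3 -m crank '[{"xyz":[0,0,0],"roll":1,"grip":0},{"xyz":[0,0,0],"roll":1,"grip":0},{"xyz":[0,0,0],"roll":1,"grip":0},{"xyz":[0,0,0],"roll":1,"grip":0},{"xyz":[0,0,0],"roll":1,"grip":0},{"xyz":[0,0,0],"roll":1,"grip":0},{"xyz":[0,0,0],"roll":1,"grip":0},{"xyz":[0,0,0],"roll":1,"grip":0},{"xyz":[0,0,0],"roll":0,"grip":0},{"xyz":[0,0,0],"roll":0,"grip":0}]' && python3 - <<'E'
from hp import *
im=snapshot('wrist'); cv2.imwrite('pics/h1.png',im[:,:,::-1]); todo((.498,.001,.125),-12.1)
E
```

```text
time: 13.55
ee_pos: [0.4954, -0.0031, 0.1846]
ee_rot: [-153.1, 89.8, -155.4]
ft_force: [0.1, 0.3, -0.6]
opening: 0.0221
time: 14.55
ee_pos: [0.496, -0.0003, 0.1845]
ee_rot: [-117.0, 89.8, -179.4]
ft_force: [-0.1, -0.3, -0.8]
opening: 0.0221
time: 15.38
ee_pos: [0.4964, -0.0001, 0.1851]
ee_rot: [-77.9, 89.8, -179.9]
ft_force: [-1.4, 1.1, -0.7]
opening: 0.0221
pos [ 4.966e-01 -1.000e-04  1.855e-01] ang -11.97 shift/20mm [ 3.02  0.07 -0.07] roll rows 0.03
```

View pics/h1.png

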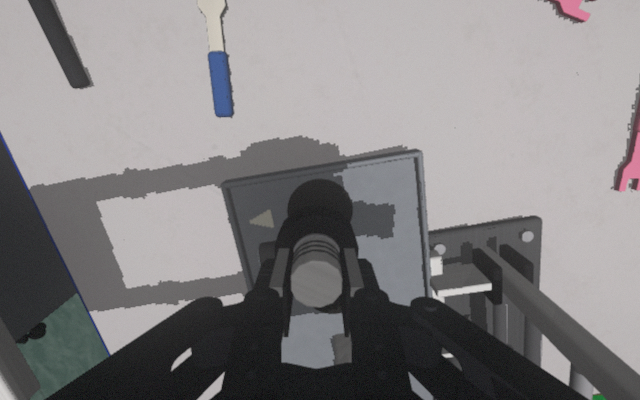

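```bash
python3 - <<'E'
from hp import *
im=cv2.imread('pics/h1.png')[:,:,::-1]; crop(im,210,140,220,180,3.5,'pics/h2.png')
C=cam('wrist'); print(plane(C,(317,284),.1851-.047))
E
```

```text
[[0.49680131 0.00521623 0.1381    ]]
```

View pics/h2.png

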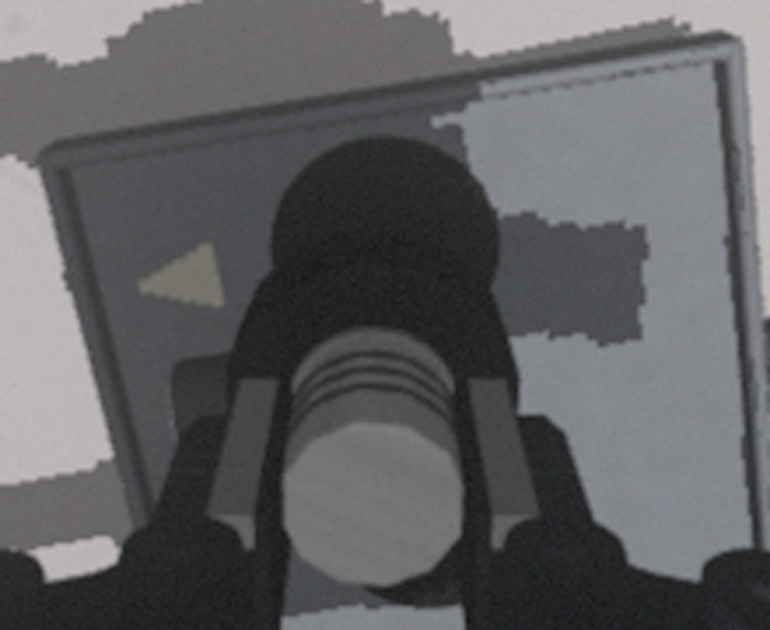

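```bash
python3 - <<'E'
from hp import *
s=state(); p,R,a=tool(s); c=camera_info('wrist'); H=np.array(c['hand_eye']); K=cam('wrist')[0]
def rel(uv,xt): # point in tool frame at tool-x = xt
    d=H[:3,:3]@np.linalg.inv(K)@np.array([uv[0],uv[1],1]); o=H[:3,3]; return o+d*(xt-o[0])/d[0]
print('g1',rel((313.7,300),.0453)*1e3,'g2',rel((316.7,283.3),.047)*1e3,'h1',rel((316.6,284),.047)*1e3,'f1',rel((321,199.4),.1756)*1e3)
print(R.round(4))
E
```

```text
g1 [45.3        -2.12504234  1.02520766] g2 [47.         -0.890884   -5.77545346] h1 [47.         -0.93171907 -5.44792556] f1 [175.6          2.73123506  -3.16327777]
[[-2.000e-03  9.783e-01 -2.074e-01]
 [-0.000e+00 -2.074e-01 -9.783e-01]
 [-1.000e+00 -2.000e-03  4.000e-04]]
```

```bash
python3 - <<'E'
from hp import *
c=camera_info('wrist'); H=np.array(c['hand_eye']); K=cam('wrist')[0]
def rel(uv,xt):
    d=H[:3,:3]@np.linalg.inv(K)@np.array([uv[0],uv[1],1]); o=H[:3,3]; return o+d*(xt-o[0])/d[0]
# cap diameter px -> depth
for uv,w in (((313.7,300),168/3),((316.7,283.3),155/3),((316.6,284),181/3.5)):
    for xt in (.045,.05,.053,.056,.06):
        P=rel(uv,xt); Z=(H[:3,:3].T@(P-H[:3,3]))[2]; print(uv,xt,P.round(4),'capdiam mm',w*Z/325.2*1e3)
E
```

```text
(313.7, 300) 0.045 [ 0.045  -0.0021  0.0008] capdiam mm 23.06989532285797
(313.7, 300) 0.05 [ 0.05   -0.0022  0.0042] capdiam mm 24.064843912201464
(313.7, 300) 0.053 [ 0.053  -0.0022  0.0062] capdiam mm 24.66181306580755
(313.7, 300) 0.056 [ 0.056  -0.0022  0.0082] capdiam mm 25.258782219413646
(313.7, 300) 0.06 [ 0.06   -0.0022  0.0109] capdiam mm 26.05474109088844
(316.7, 283.3) 0.045 [ 0.045  -0.0009 -0.007 ] capdiam mm 20.914450572416737
(316.7, 283.3) 0.05 [ 0.05   -0.0009 -0.004 ] capdiam mm 21.81644006143286
(316.7, 283.3) 0.053 [ 0.053  -0.0009 -0.0021] capdiam mm 22.35763375484254
(316.7, 283.3) 0.056 [ 0.056  -0.0009 -0.0003] capdiam mm 22.89882744825221
(316.7, 283.3) 0.06 [ 0.06   -0.0009  0.0021] capdiam mm 23.620419039465112
(316.6, 284) 0.045 [ 0.045  -0.0009 -0.0067] capdiam mm 20.94900184820001
(316.6, 284) 0.05 [ 0.05   -0.0009 -0.0036] capdiam mm 21.85248144987679
(316.6, 284) 0.053 [ 0.053  -0.0009 -0.0018] capdiam mm 22.394569210882857
(316.6, 284) 0.056 [ 0.056  -0.0009  0.    ] capdiam mm 22.936656971888922
(316.6, 284) 0.06 [ 0.06   -0.0009  0.0025] capdiam mm 23.659440653230355
```

```bash
python3 -m crank '[{"xyz":[0.5,0.11,-0.1],"roll":0,"grip":0},{"xyz":[0.8,0,0],"roll":0,"grip":0},{"xyz":[0.6,0,0],"roll":0,"grip":0},{"xyz":[0.4,0,0],"roll":0,"grip":0},{"xyz":[0.15,0,0],"roll":0,"grip":0},{"xyz":[0,0,0],"roll":0,"grip":0},{"xyz":[0,0,0],"roll":0,"grip":0}]' && python3 - <<'E'
from hp import *
im=snapshot('wrist'); crop(im,210,140,220,180,3.5,'pics/h3.png'); im=snapshot('scene'); crop(im,270,200,150,120,5,'pics/h4.png');todo((.498,.001,.1327),-12.1)
E
```

```text
time: 16.02
ee_pos: [0.4999, 0.0017, 0.1378]
ee_rot: [79.6, 90.0, -22.5]
ft_force: [-0.9, -0.6, -0.6]
opening: 0.0222
pos [0.5002 0.0017 0.1386] ang -12.1 shift/20mm [ 0.29 -0.1   0.06] roll rows -0.0
```

View pics/h3.png

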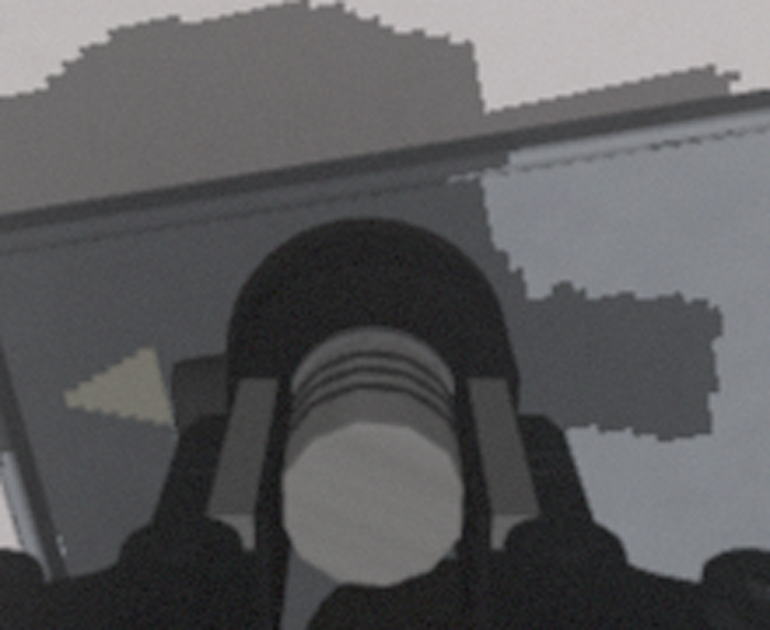

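View pics/h4.png

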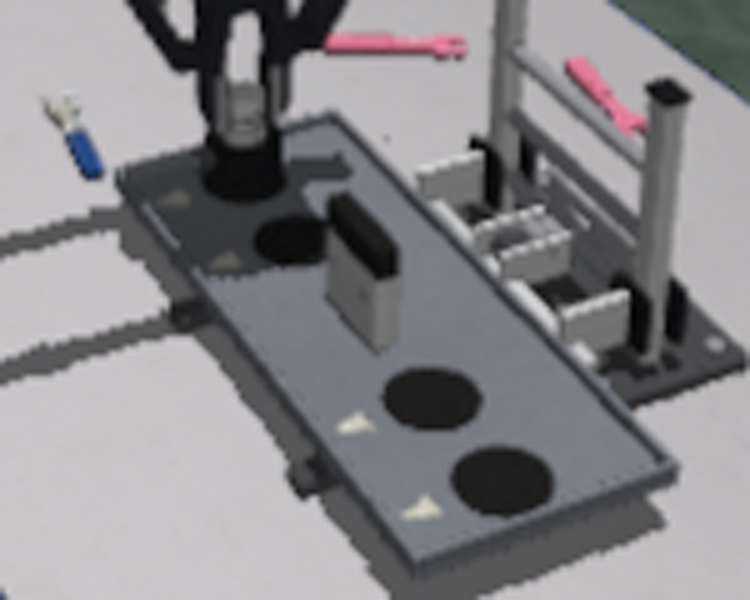

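```bash
python3 -m crank '[{"xyz":[0.15,-0.04,0],"roll":0,"grip":0},{"xyz":[0.1,0,0],"roll":0,"grip":0},{"xyz":[0,0,0],"roll":0,"grip":0},{"xyz":[0,0,0],"roll":0,"grip":0}]'; python3 -m crank '[{"xyz":[0.05,0,0],"roll":0,"grip":0},{"xyz":[0,0,0],"roll":0,"grip":0}]'
```

```text
time: 16.45
ee_pos: [0.4989, 0.0019, 0.1326]
ee_rot: [-72.9, 90.0, -175.1]
ft_force: [0.2, 0.4, -1.1]
opening: 0.0215
time: 16.62
ee_pos: [0.499, 0.0019, 0.1316]
ee_rot: [-51.0, 90.0, -153.1]
ft_force: [0.4, -0.2, -0.4]
opening: 0.022
```

```bash
for i in 1 ; do python3 -m crank '[{"xyz":[0.06,0,0],"roll":0,"grip":0},{"xyz":[0,0,0],"roll":0,"grip":0}]'; python3 -m crank '[{"xyz":[0.06,0,0],"roll":0,"grip":0},{"xyz":[0,0,0],"roll":0,"grip":0}]';  done; python3 - <<'E'
from hp import *
im=snapshot('scene'); crop(im,290,200,70,60,10,'pics/h5.png')
E
```

```text
time: 16.78
ee_pos: [0.499, 0.0019, 0.1303]
ee_rot: [-80.6, 90.0, 177.2]
ft_force: [0.3, -0.3, -0.4]
opening: 0.0222
time: 16.95
ee_pos: [0.499, 0.0019, 0.1291]
ee_rot: [-105.7, 90.0, 152.2]
ft_force: [-0.0, 0.5, -0.8]
opening: 0.0218
```

View pics/h5.png

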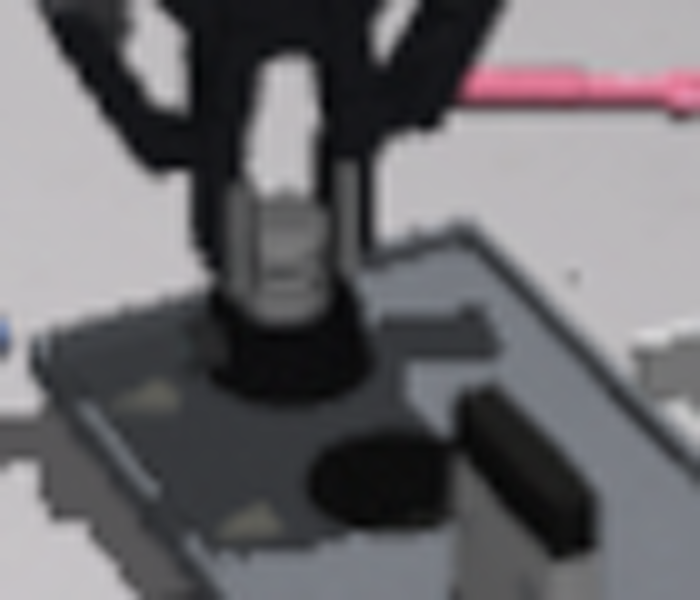

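```bash
python3 -m crank '[{"xyz":[0.06,0,0],"roll":0,"grip":0},{"xyz":[0,0,0],"roll":0,"grip":0}]'; python3 -m crank '[{"xyz":[0.05,0,0],"roll":0,"grip":0},{"xyz":[0,0,0],"roll":0,"grip":0}]'; python3 - <<'E'
from hp import *
im=snapshot('wrist'); crop(im,210,140,220,180,3.5,'pics/h6.png')
E
```

```text
time: 17.17
ee_pos: [0.4991, 0.002, 0.1289]
ee_rot: [127.4, 90.0, 25.3]
ft_force: [-1.4, 0.1, 4.1]
opening: 0.0222
time: 17.33
ee_pos: [0.4991, 0.002, 0.1287]
ee_rot: [112.3, 90.0, 10.2]
ft_force: [-4.6, 0.7, 8.4]
opening: 0.0223
```

View pics/h6.png

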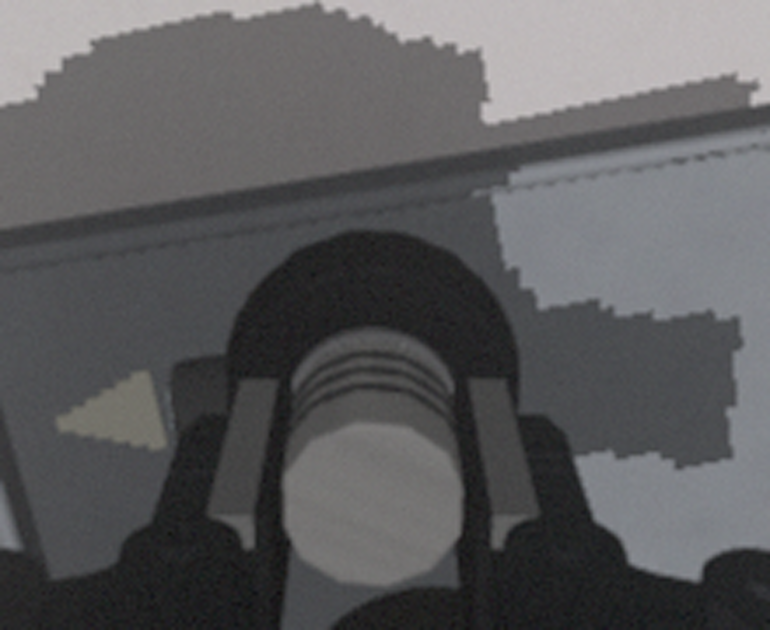

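```bash
python3 - <<'E'
from hp import *
C=cam('wrist'); print(tool()[0].round(4))
im=cv2.imread('pics/h6.png')[:,:,::-1].astype(int)
m=((im[...,0]-im[...,2])>12)&(im[...,0]>100); m[:,260:]=0; ys,xs=np.nonzero(m); uv=(210+xs.mean()/3.5,140+ys.mean()/3.5); print(uv,len(xs)); w=plane(C,uv,.03)[0]; print('wedge',w.round(4),'pad est',(w+.042*np.array([.9991,-.042,0])).round(4))
print('cap',plane(C,(316.6,284),.1287-.053).round(4))
# base front edge arc: topmost point crop (372,232) top edge at z .048
print('base far edge',plane(C,(210+372/3.5,140+232/3.5),.03).round(4),plane(C,(210+372/3.5,140+232/3.5),.048).round(4))
E
```

```text
[0.4991 0.002  0.1287]
(np.float64(245.35714285714286), np.float64(252.57142857142856)) 4
wedge [0.4572 0.0053 0.03  ] pad est [0.4991 0.0036 0.03  ]
cap [[0.4986 0.004  0.0757]]
base far edge [[0.5028 0.0241 0.03  ]] [[0.504  0.0298 0.048 ]]
```

```bash
python3 -m crank '[{"xyz":[-0.2,0,0.1],"roll":0,"grip":0},{"xyz":[0,0,0],"roll":0,"grip":0},{"xyz":[0.1,0,0],"roll":0,"grip":0},{"xyz":[0,0,0],"roll":0,"grip":0},{"xyz":[0.02,0,0],"roll":0,"grip":0},{"xyz":[0,0,0],"roll":0,"grip":0}]'; python3 - <<'E'
from hp import *
C=cam('wrist'); print(tool()[0].round(4), plane(C,(245.1,258.3),.03))
E
```

```text
time: 17.88
ee_pos: [0.4989, -0.0001, 0.1289]
ee_rot: [95.0, 90.0, -7.1]
ft_force: [0.9, -0.4, 2.5]
opening: 0.022
[ 4.989e-01 -1.000e-04  1.289e-01] [[ 4.55751953e-01 -3.68951072e-04  3.00000000e-02]]
```

Contact light. Release and look from above.

```bash
python3 -m crank '[{"xyz":[0,0,0],"roll":0,"grip":0.35},{"xyz":[0,0,0],"roll":0,"grip":0.5},{"xyz":[0,0,0],"roll":0,"grip":0.5},{"xyz":[0,0,0],"roll":0,"grip":0.5},{"xyz":[-0.5,0,0],"roll":0,"grip":0.5},{"xyz":[-1,0,0],"roll":0,"grip":0.5},{"xyz":[-1,0,0],"roll":0,"grip":0.5},{"xyz":[-1,0,0],"roll":0,"grip":0.5},{"xyz":[-1,0,0],"roll":0,"grip":0.5},{"xyz":[-1,0,0],"roll":0,"grip":0.5},{"xyz":[0,0,0],"roll":0,"grip":0.5}]'; python3 wl.py pics/i1.png; python3 - <<'E'
from hp import *
im=cv2.imread('pics/i1.png')[:,:,::-1]; crop(im,230,90,200,170,4,'pics/i2.png')
E
```

```text
time: 18.8
ee_pos: [0.4998, -0.0001, 0.2444]
ee_rot: [97.9, 89.5, -4.2]
ft_force: [0.3, -0.6, 0.8]
opening: 0.0427
[ 4.998e-01 -1.000e-04  2.444e-01] -12.108905425353496
[406 248  44  47 447] [418.3 266.3] z.046-> [ 0.5785 -0.0869  0.046 ]
[   0  291   53   87 2736] [ 18.1 340.9] z.046-> [ 0.1801 -0.0843  0.046 ]
```

View pics/i2.png

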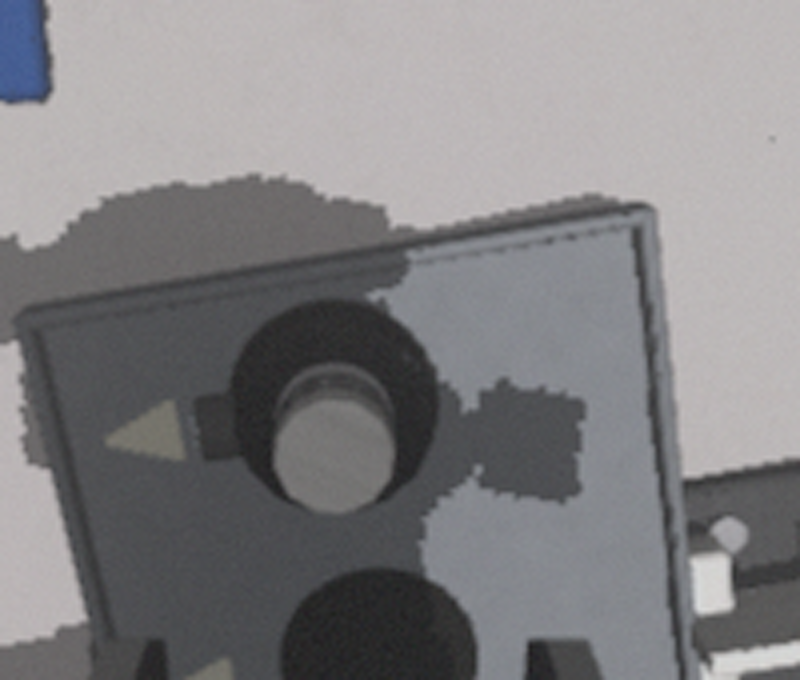

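```bash
python3 - <<'E'
from hp import *
C=cam('wrist')
head(C,(313.5,203.75),(279.5,197),None,.03)
w=plane(C,(268.75,198.6),.03)[0]; print('wedge',w.round(4),'pad',(w+.042*np.array([.9991,-.042,0])).round(4))
# neighbor pad +72 centre crop (380,660)
print(plane(C,(230+380/4,90+660/4),.03).round(4))
E
```

```text
cap [0.4978 0.003  0.076 ] lens [0.4676 0.0043 0.04  ] base None dist 0.0302 lensang 177.62
wedge [0.456  0.0022 0.03  ] pad [0.498  0.0005 0.03  ]
[[ 0.4946 -0.0638  0.03  ]]
```

```bash
python3 - <<'E'
from hp import *
todo((.5629,.3077,.22))
E
```

```text
pos [ 4.994e-01 -1.000e-04  2.420e-01] ang -12.11 shift/20mm [  1.11  -0.13 -15.71] roll rows None
```

```bash
python3 -m crank '[{"xyz":[0,0,-0.98],"roll":0,"grip":0.5},{"xyz":[0,0,-0.98],"roll":0,"grip":0.5},{"xyz":[0,0,-0.98],"roll":0,"grip":0.5},{"xyz":[0,0,-0.98],"roll":0,"grip":0.5},{"xyz":[0,0,-0.98],"roll":0,"grip":0.5},{"xyz":[0,0,-0.98],"roll":0,"grip":0.5},{"xyz":[0,0,-0.98],"roll":0,"grip":0.5},{"xyz":[0,0,-0.98],"roll":0,"grip":0.5},{"xyz":[0,0,-0.98],"roll":0,"grip":0.5},{"xyz":[0,0,-0.98],"roll":0,"grip":0.5},{"xyz":[0,0,-0.98],"roll":0,"grip":0.5},{"xyz":[0,0,-0.98],"roll":0,"grip":0.5}]' && python3 -m crank '[{"xyz":[0,0,-0.98],"roll":0,"grip":0.5},{"xyz":[0.3,-0.13,-0.98],"roll":0,"grip":0.5},{"xyz":[0.3,0,-0.98],"roll":0,"grip":0.5},{"xyz":[0.3,0,-0.98],"roll":0,"grip":0.5},{"xyz":[0.2,0,0],"roll":0,"grip":0.5},{"xyz":[0,0,0],"roll":0,"grip":0.5},{"xyz":[0,0,0],"roll":0,"grip":0.5}]'; python3 wl.py pics/j1.png
```

```text
time: 19.85
ee_pos: [0.5477, 0.2308, 0.2372]
ee_rot: [-58.1, 89.9, -160.2]
ft_force: [0.6, -0.1, -0.2]
opening: 0.0428
time: 20.43
ee_pos: [0.5615, 0.3066, 0.2154]
ee_rot: [-42.6, 89.9, -144.7]
ft_force: [0.0, -1.1, 1.2]
opening: 0.0426
[0.5615 0.3066 0.2154] -12.107877386215279
```

View pics/j1.png

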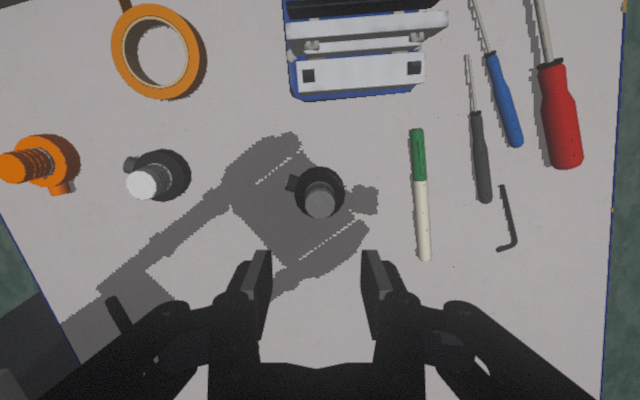

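```bash
python3 - <<'E'
from hp import *
im=cv2.imread('pics/j1.png')[:,:,::-1]; crop(im,275,150,90,80,8,'pics/j2.png')
E
```

```text
(no output)
```

View pics/j2.png

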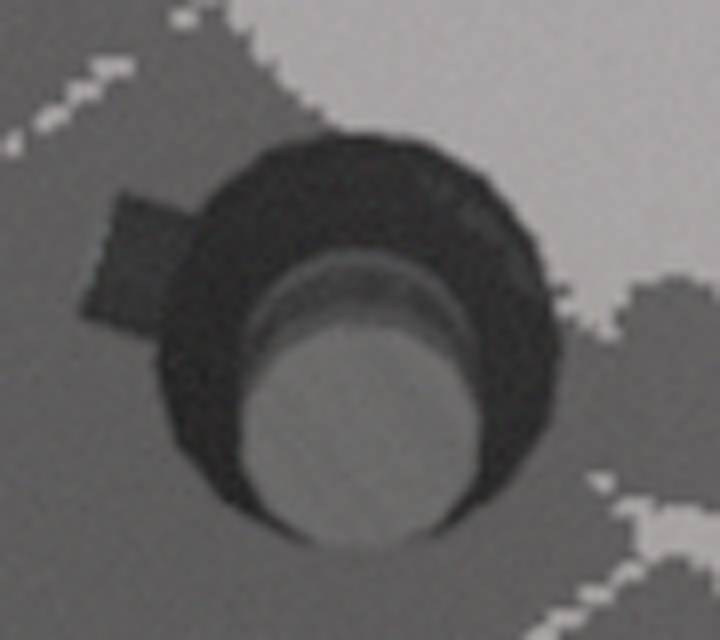

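```bash
python3 - <<'E'
from hp import *
C=cam('wrist')
head(C,(320.1,204.5),(287.4,181.6))
c=plane(C,(320.1,204.5),.046)[0]; todo((c[0],c[1],.093))
E
```

```text
cap [0.5636 0.3064 0.046 ] lens [0.538  0.3217 0.01  ] base None dist 0.0298 lensang 149.24
pos [0.5617 0.3064 0.2162] ang -12.14 shift/20mm [ 6.16  0.1  -0.03] roll rows None
```

```bash
python3 -m crank '[{"xyz":[1,0.1,-0.03],"roll":0,"grip":0.5},{"xyz":[1,0,0],"roll":0,"grip":0.5},{"xyz":[1,0,0],"roll":0,"grip":0.5},{"xyz":[1,0,0],"roll":0,"grip":0.5},{"xyz":[1,0,0],"roll":0,"grip":0.5},{"xyz":[0.8,0,0],"roll":0,"grip":0.5},{"xyz":[0.2,0,0],"roll":0,"grip":0.5},{"xyz":[0,0,0],"roll":0,"grip":0.5},{"xyz":[0,0,0],"roll":0,"grip":0.5}]' && python3 -m crank '[{"xyz":[0,0,0],"roll":0,"grip":0},{"xyz":[0,0,0],"roll":0,"grip":0},{"xyz":[0,0,0],"roll":0,"grip":0},{"xyz":[0,0,0],"roll":0,"grip":0},{"xyz":[0,0,0],"roll":0,"grip":0},{"xyz":[0,0,0],"roll":0,"grip":0},{"xyz":[0,0,0],"roll":0,"grip":0},{"xyz":[0,0,0],"roll":0,"grip":0}]' 60; python3 - <<'E'
from hp import *
im=snapshot('wrist'); crop(im,200,100,240,240,3,'pics/k1.png')
E
```

```text
time: 21.23
ee_pos: [0.5644, 0.3069, 0.0979]
ee_rot: [123.9, 89.9, 21.7]
ft_force: [0.3, 0.3, -0.4]
opening: 0.0426
time: 21.9
ee_pos: [0.5648, 0.3076, 0.0991]
ee_rot: [122.2, 89.8, 20.1]
ft_force: [-0.6, -0.4, 6.9]
opening: 0.0219
```

View pics/k1.png

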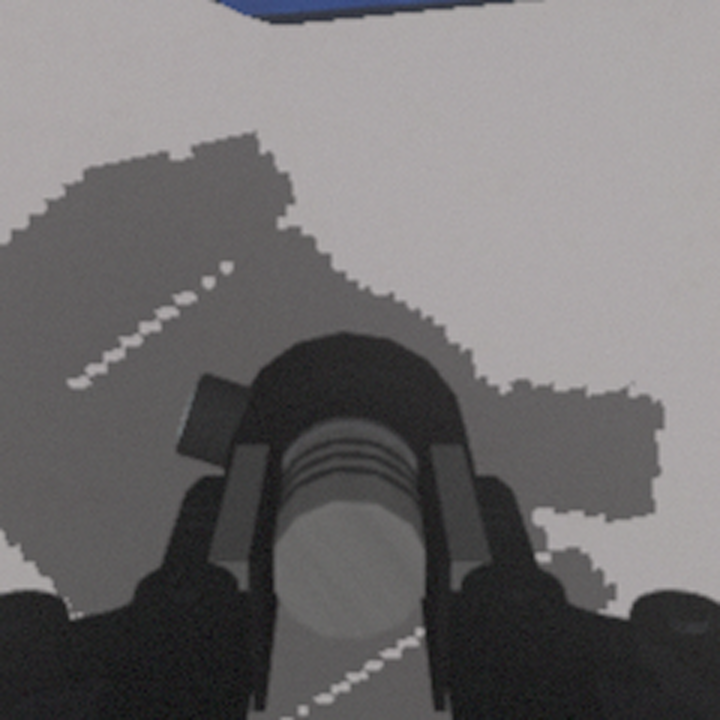

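```bash
python3 -m crank '[{"xyz":[-0.4,0,0],"roll":0,"grip":0},{"xyz":[-1,0,0],"roll":0,"grip":0},{"xyz":[-1,0,0],"roll":0,"grip":0},{"xyz":[-1,0,0],"roll":0,"grip":0},{"xyz":[-1,0,0],"roll":0,"grip":0},{"xyz":[-0.6,0,0],"roll":0,"grip":0},{"xyz":[0,0,0],"roll":0,"grip":0}]'; python3 - <<'E'
from hp import *
todo((.4953,-.0637,.198),16.8)
im=snapshot('wrist'); crop(im,200,100,240,240,3,'pics/k2.png')
E
```

```text
time: 22.53
ee_pos: [0.5649, 0.3078, 0.2009]
ee_rot: [128.1, 89.7, 26.0]
ft_force: [-0.5, 0.0, -0.5]
opening: 0.0218
pos [0.5649 0.3078 0.2009] ang -12.1 shift/20mm [ 0.08  0.49 18.89] roll rows -5.78
```

View pics/k2.png

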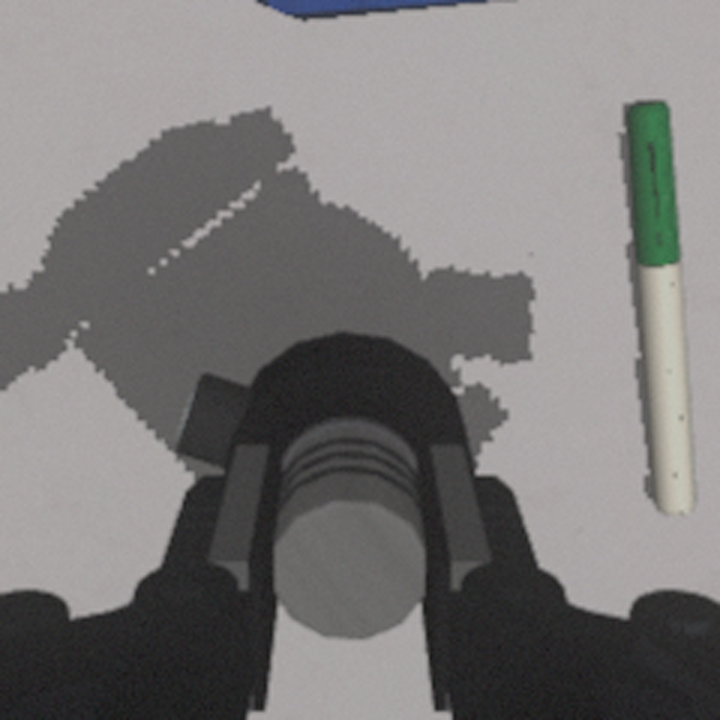

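```bash
python3 -m crank '[{"xyz":[0,0.03,0.6],"roll":0,"grip":0},{"xyz":[0,0.03,0.99],"roll":0,"grip":0},{"xyz":[0,0.03,0.99],"roll":0,"grip":0},{"xyz":[0,0.03,0.99],"roll":0,"grip":0},{"xyz":[0,0.03,0.99],"roll":0,"grip":0},{"xyz":[0,0.03,0.99],"roll":0,"grip":0},{"xyz":[0,0.03,0.99],"roll":0,"grip":0},{"xyz":[0,0.03,0.99],"roll":0,"grip":0},{"xyz":[0,0.03,0.99],"roll":0,"grip":0},{"xyz":[0,0.03,0.99],"roll":0,"grip":0},{"xyz":[0,0.03,0.99],"roll":0,"grip":0},{"xyz":[0,0.03,0.99],"roll":0,"grip":0}]' && python3 -m crank '[{"xyz":[0,0.03,0.99],"roll":0,"grip":0},{"xyz":[0,0.03,0.99],"roll":0,"grip":0},{"xyz":[0,0.03,0.99],"roll":0,"grip":0},{"xyz":[0,0.03,0.99],"roll":0,"grip":0},{"xyz":[0,0.03,0.99],"roll":0,"grip":0},{"xyz":[0,0.03,0.99],"roll":0,"grip":0},{"xyz":[0,0.03,0.99],"roll":0,"grip":0},{"xyz":[0,0,0.5],"roll":0,"grip":0}]'&& python3 -m crank '[{"xyz":[0,0,0],"roll":-1,"grip":0},{"xyz":[0,0,0],"roll":-1,"grip":0},{"xyz":[0,0,0],"roll":-1,"grip":0},{"xyz":[0,0,0],"roll":-1,"grip":0},{"xyz":[0,0,0],"roll":-1,"grip":0},{"xyz":[0,0,0],"roll":-0.8,"grip":0},{"xyz":[0,0,0],"roll":0,"grip":0},{"xyz":[0,0,0],"roll":0,"grip":0}]'; python3 - <<'E'
from hp import *
p,R,a=tool(); off=R@np.array([0,-.0009,.0014])
todo(np.array((.4953,-.0637,.129))-off*[1,1,0],16.8)
im=snapshot('wrist'); cv2.imwrite('pics/l1.png',im[:,:,::-1])
E
```

```text
time: 23.58
ee_pos: [0.5214, 0.0794, 0.1942]
ee_rot: [-67.9, 89.8, -170.0]
ft_force: [0.5, -0.2, -0.3]
opening: 0.0221
time: 24.25
ee_pos: [0.4942, -0.0672, 0.1945]
ee_rot: [-73.2, 89.8, -175.4]
ft_force: [-0.7, -0.7, -0.8]
opening: 0.0218
time: 24.92
ee_pos: [0.4951, -0.065, 0.1955]
ee_rot: [-119.6, 89.9, 167.2]
ft_force: [-0.2, 0.3, -0.8]
opening: 0.022
pos [ 0.4951 -0.065   0.1955] ang 16.76 shift/20mm [ 3.32  0.08 -0.13] roll rows -0.01
```

View pics/l1.png

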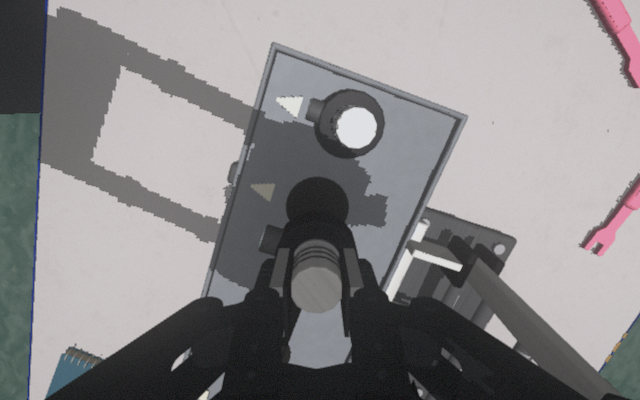

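```bash
python3 - <<'E'
from hp import *
im=cv2.imread('pics/l1.png')[:,:,::-1]; crop(im,240,80,160,150,5,'pics/l2.png')
C=cam('wrist'); print(plane(C,(317.5,206),.03).round(4),plane(C,(263,191),.03).round(4))
E
python3 -m crank '[{"xyz":[0.5,0.08,-0.13],"roll":0,"grip":0},{"xyz":[0.8,0,0],"roll":0,"grip":0},{"xyz":[0.7,0,0],"roll":0,"grip":0},{"xyz":[0.5,0,0],"roll":0,"grip":0},{"xyz":[0.3,0,0],"roll":0,"grip":0},{"xyz":[0.25,0,0],"roll":0,"grip":0},{"xyz":[0,0,0],"roll":0,"grip":0},{"xyz":[0,0,0],"roll":0,"grip":0}]'
```

```text
[[ 0.4952 -0.0636  0.03  ]] [[ 0.4524 -0.0641  0.03  ]]
time: 25.63
ee_pos: [0.4966, -0.0621, 0.1359]
ee_rot: [66.7, 90.0, -6.4]
ft_force: [0.0, -0.4, -1.7]
opening: 0.022
```

View pics/l2.png

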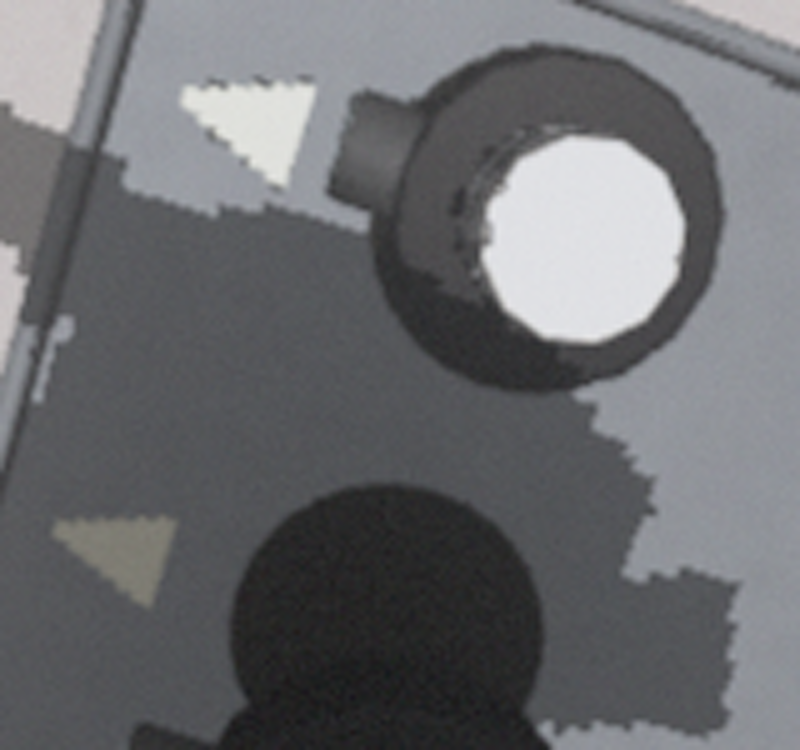

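```bash
python3 -m crank '[{"xyz":[0.1,-0.03,0],"roll":0,"grip":0},{"xyz":[0.1,0,0],"roll":0,"grip":0},{"xyz":[0,0,0],"roll":0,"grip":0},{"xyz":[0,0,0],"roll":0,"grip":0}]';python3 -m crank '[{"xyz":[0.06,0,0],"roll":0,"grip":0},{"xyz":[0,0,0],"roll":0,"grip":0}]';python3 -m crank '[{"xyz":[0.06,0,0],"roll":0,"grip":0},{"xyz":[0,0,0],"roll":0,"grip":0}]'
```

```text
time: 25.97
ee_pos: [0.4959, -0.0623, 0.1318]
ee_rot: [61.2, 90.0, -11.9]
ft_force: [-0.1, 0.5, -1.1]
opening: 0.0217
time: 26.13
ee_pos: [0.4959, -0.0623, 0.1304]
ee_rot: [-83.1, 90.0, -156.2]
ft_force: [0.5, 0.7, -0.2]
opening: 0.0217
time: 26.3
ee_pos: [0.4958, -0.0623, 0.1291]
ee_rot: [-120.7, 90.0, 166.2]
ft_force: [0.3, 0.9, -0.2]
opening: 0.022
```

```bash
python3 -m crank '[{"xyz":[0.05,0,0],"roll":0,"grip":0},{"xyz":[0,0,0],"roll":0,"grip":0}]';python3 -m crank '[{"xyz":[0.05,0,0],"roll":0,"grip":0},{"xyz":[0,0,0],"roll":0,"grip":0}]'
```

```text
time: 26.47
ee_pos: [0.4959, -0.0624, 0.1287]
ee_rot: [29.3, 90.0, -43.8]
ft_force: [-1.0, 0.1, 2.5]
opening: 0.0218
time: 26.63
ee_pos: [0.4959, -0.0624, 0.1285]
ee_rot: [41.8, 90.0, -31.3]
ft_force: [-4.5, 1.2, 7.2]
opening: 0.0219
```

Contact. Release, rise and look.

```bash
python3 -m crank '[{"xyz":[-0.04,0,0],"roll":0,"grip":0},{"xyz":[0,0,0],"roll":0,"grip":0.35},{"xyz":[0,0,0],"roll":0,"grip":0.5},{"xyz":[0,0,0],"roll":0,"grip":0.5},{"xyz":[0,0,0],"roll":0,"grip":0.5},{"xyz":[-0.5,0,0],"roll":0,"grip":0.5},{"xyz":[-1,0,0],"roll":0,"grip":0.5},{"xyz":[-1,0,0],"roll":0,"grip":0.5},{"xyz":[-1,0,0],"roll":0,"grip":0.5},{"xyz":[-1,0,0],"roll":0,"grip":0.5},{"xyz":[-1,0,0],"roll":0,"grip":0.5},{"xyz":[0,0,0],"roll":0,"grip":0.5}]'; python3 wl.py pics/m1.png; python3 - <<'E'
from hp import *
im=cv2.imread('pics/m1.png')[:,:,::-1]; crop(im,235,90,200,170,4,'pics/m2.png'); todo((.4349,.3503,.225),-12.1)
im=snapshot('top'); cv2.imwrite('pics/m3.png',im[:,:,::-1])
E
```

```text
time: 27.63
ee_pos: [0.4971, -0.0625, 0.2439]
ee_rot: [62.1, 89.5, -11.0]
ft_force: [0.8, -0.7, 1.4]
opening: 0.0428
[ 0.4971 -0.0625  0.2439] 16.895503990342792
[278  99  22  16 196] [290.2 104.4] z.046-> [0.4568 0.0032 0.046 ]
[328 108  31  32 767] [342.8 123.8] z.046-> [0.5012 0.0011 0.046 ]
[378 227  54  32 407] [398.  238.1] z.046-> [ 0.5803 -0.0795  0.046 ]
[338 302  26  38 273] [348.7 320.9] z.046-> [ 0.566  -0.1757  0.046 ]
pos [ 0.4968 -0.0625  0.2414] ang 16.89 shift/20mm [  0.78   3.03 -20.65] roll rows 5.8
```

View pics/m2.png

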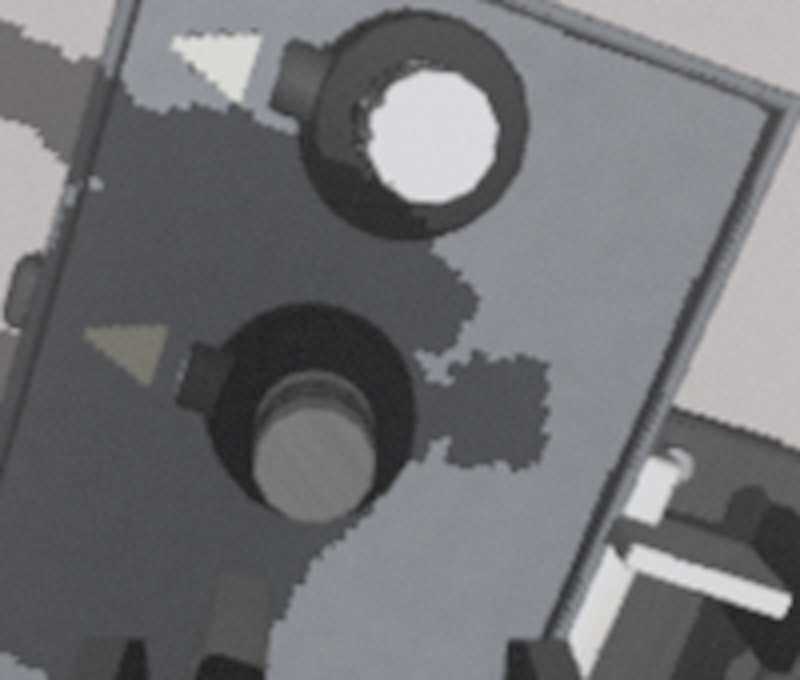

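View pics/m3.png

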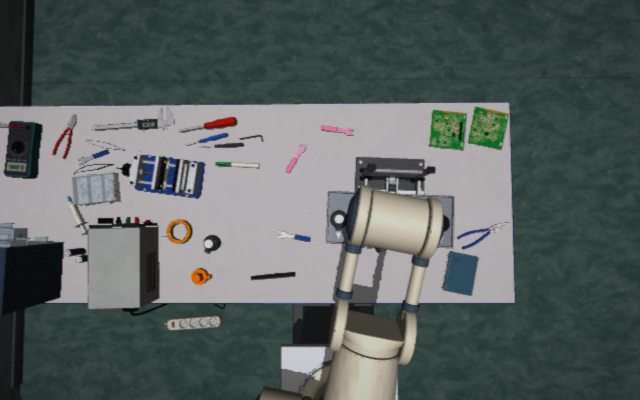

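```bash
python3 - <<'E'
from hp import *
C=cam('wrist')
head(C,(313.75,205.5),(281.5,183.75),None,.03)
head(C,(343.25,124),(304.5,108),None,.03)
print(plane(C,(235+133/4,90+350/4),.03).round(4))
E
```

```text
cap [ 0.4938 -0.0607  0.076 ] lens [ 0.4649 -0.0612  0.04  ] base None dist 0.0288 lensang -179.06
cap [0.4962 0.0028 0.076 ] lens [0.4663 0.0042 0.04  ] base None dist 0.0299 lensang 177.31
[[ 0.452  -0.0618  0.03  ]]
```

```bash
python3 -m crank '[{"xyz":[0,0,0],"roll":1,"grip":0.5},{"xyz":[0,0,0],"roll":1,"grip":0.5},{"xyz":[0,0,0],"roll":1,"grip":0.5},{"xyz":[0,0,0],"roll":1,"grip":0.5},{"xyz":[0,0,0],"roll":1,"grip":0.5},{"xyz":[0,0,0],"roll":0.8,"grip":0.5},{"xyz":[0,-0.37,-0.98],"roll":0,"grip":0.5},{"xyz":[0,-0.37,-0.98],"roll":0,"grip":0.5},{"xyz":[0,-0.37,-0.98],"roll":0,"grip":0.5},{"xyz":[0,-0.37,-0.98],"roll":0,"grip":0.5},{"xyz":[0,-0.37,-0.98],"roll":0,"grip":0.5},{"xyz":[0,-0.37,-0.98],"roll":0,"grip":0.5}]' && python3 -m crank '[{"xyz":[0,-0.37,-0.98],"roll":0,"grip":0.5},{"xyz":[0,-0.37,-0.98],"roll":0,"grip":0.5},{"xyz":[0,-0.37,-0.98],"roll":0,"grip":0.5},{"xyz":[0,-0.37,-0.98],"roll":0,"grip":0.5},{"xyz":[0,-0.37,-0.98],"roll":0,"grip":0.5},{"xyz":[0,-0.37,-0.98],"roll":0,"grip":0.5},{"xyz":[0,-0.37,-0.98],"roll":0,"grip":0.5},{"xyz":[0,-0.37,-0.98],"roll":0,"grip":0.5},{"xyz":[0,-0.37,-0.98],"roll":0,"grip":0.5},{"xyz":[0,-0.37,-0.98],"roll":0,"grip":0.5},{"xyz":[0,-0.37,-0.98],"roll":0,"grip":0.5},{"xyz":[0.3,-0.37,-0.98],"roll":0,"grip":0.5}]' && python3 -m crank '[{"xyz":[0.3,-0.37,-0.98],"roll":0,"grip":0.5},{"xyz":[0.3,-0.37,-0.98],"roll":0,"grip":0.5},{"xyz":[0,0,0],"roll":0,"grip":0.5},{"xyz":[0,0,0],"roll":0,"grip":0.5}]'; python3 wl.py pics/n1.png;  python3 - <<'E'
from hp import *
im=snapshot('top'); cv2.imwrite('pics/n3.png',im[:,:,::-1]); crop(im,322,185,80,70,10,'pics/n4.png')
E
```

```text
time: 28.73
ee_pos: [0.4764, 0.0629, 0.2363]
ee_rot: [-74.6, 89.8, -176.7]
ft_force: [0.8, 0.4, 0.7]
opening: 0.0425
time: 29.73
ee_pos: [0.4393, 0.3116, 0.2315]
ee_rot: [-40.9, 90.0, -143.0]
ft_force: [1.3, 0.1, 0.5]
opening: 0.0429
time: 30.07
ee_pos: [0.4326, 0.3523, 0.2178]
ee_rot: [-38.7, 89.8, -140.7]
ft_force: [0.8, 0.6, -0.4]
opening: 0.0428
[0.4326 0.3523 0.2178] -12.00512264582994
```

View pics/n1.png

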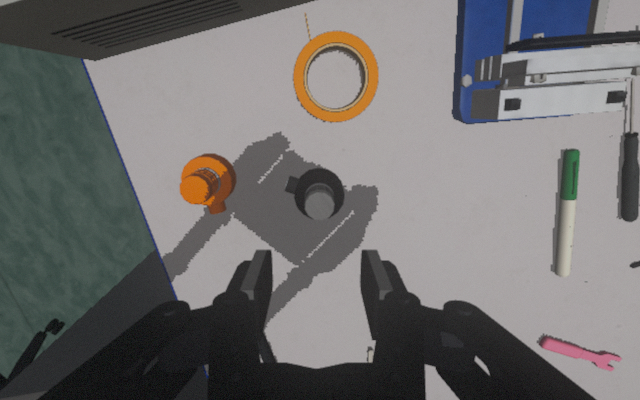

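View pics/n4.png

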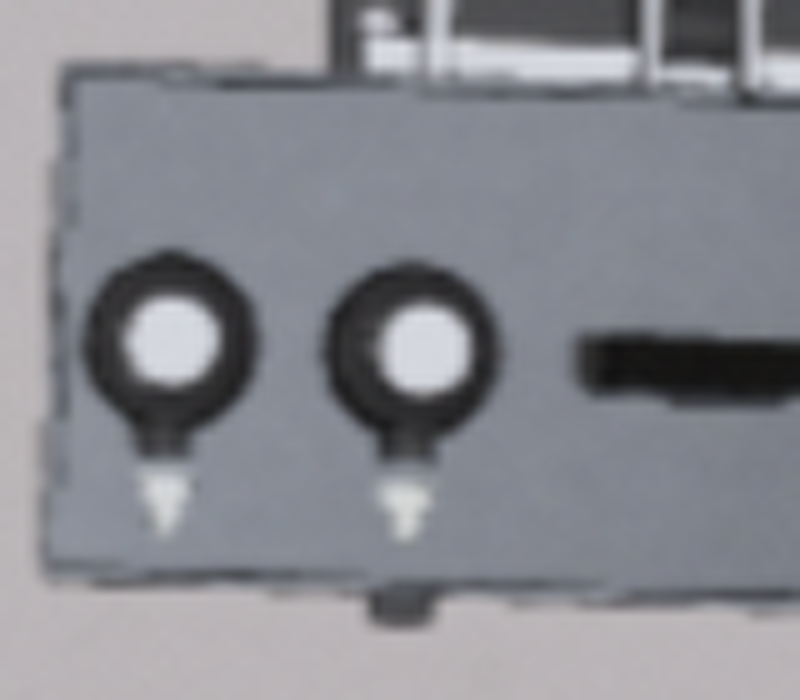

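```bash
python3 - <<'E'
from hp import *
T=cam('top')
for c in ((338.8,218.6),(364.1,219.3),(339.3,219.1),(364.6,219.8)): print(plane(T,c,.076).round(4))
im=cv2.imread('pics/n3.png')[:,:,::-1].copy(); m=(im.min(2)>185); mm=np.zeros_like(m); mm[205:230,325:380]=m[205:230,325:380]
n,l,st,c=cv2.connectedComponentsWithStats(mm.astype(np.uint8))
for i in range(1,n): 
  if st[i,4]>20: print(st[i,4],c[i],plane(T,c[i],.076).round(4))
im=cv2.imread('pics/n1.png')[:,:,::-1]; crop(im,275,150,90,80,8,'pics/n2.png')
E
```

```text
[[ 4.999e-01 -1.000e-04  7.600e-02]]
[[ 0.4979 -0.0654  0.076 ]]
[[ 0.4987 -0.0014  0.076 ]]
[[ 0.4966 -0.0666  0.076 ]]
49 [338.67346939 218.57142857] [[5.0e-01 2.0e-04 7.6e-02]]
45 [363.93333333 219.55555556] [[ 0.4973 -0.0649  0.076 ]]
```

View pics/n2.png

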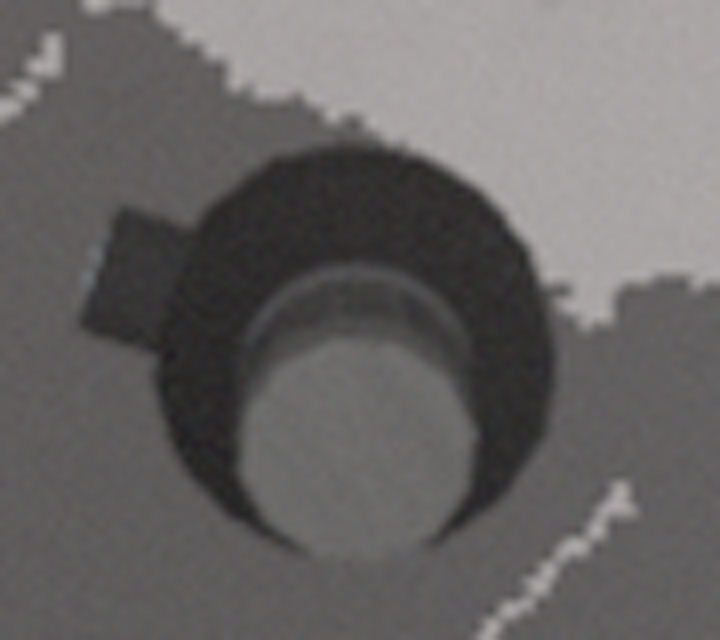

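```bash
python3 - <<'E'
from hp import *
C=cam('wrist')
head(C,(319.75,206.25),(287.6,183.25))
c=plane(C,(319.75,206.25),.046)[0]; todo((c[0],c[1],.101))
E
```

```text
cap [0.4345 0.349  0.046 ] lens [0.409  0.3644 0.01  ] base None dist 0.0298 lensang 148.91
pos [0.4334 0.3514 0.2193] ang -12.11 shift/20mm [5.92 0.08 0.09] roll rows None
```

```bash
python3 -m crank '[{"xyz":[1,0.08,0.09],"roll":0,"grip":0.5},{"xyz":[1,0,0],"roll":0,"grip":0.5},{"xyz":[1,0,0],"roll":0,"grip":0.5},{"xyz":[1,0,0],"roll":0,"grip":0.5},{"xyz":[1,0,0],"roll":0,"grip":0.5},{"xyz":[0.7,0,0],"roll":0,"grip":0.5},{"xyz":[0.12,0,0],"roll":0,"grip":0.5},{"xyz":[0,0,0],"roll":0,"grip":0.5},{"xyz":[0,0,0],"roll":0,"grip":0.5}]' && python3 -m crank '[{"xyz":[0,0,0],"roll":0,"grip":0},{"xyz":[0,0,0],"roll":0,"grip":0},{"xyz":[0,0,0],"roll":0,"grip":0},{"xyz":[0,0,0],"roll":0,"grip":0},{"xyz":[0,0,0],"roll":0,"grip":0},{"xyz":[0,0,0],"roll":0,"grip":0},{"xyz":[0,0,0],"roll":0,"grip":0},{"xyz":[0,0,0],"roll":0,"grip":0}]' 60; python3 - <<'E'
from hp import *
im=snapshot('wrist'); crop(im,200,100,240,240,3,'pics/o1.png')
E
```

```text
time: 30.92
ee_pos: [0.4352, 0.3496, 0.1049]
ee_rot: [132.2, 89.9, 30.0]
ft_force: [-0.3, 0.4, -0.5]
opening: 0.0426
time: 31.58
ee_pos: [0.4353, 0.3503, 0.1056]
ee_rot: [130.1, 89.8, 28.0]
ft_force: [-1.5, -2.2, 6.3]
opening: 0.0212
```

View pics/o1.png

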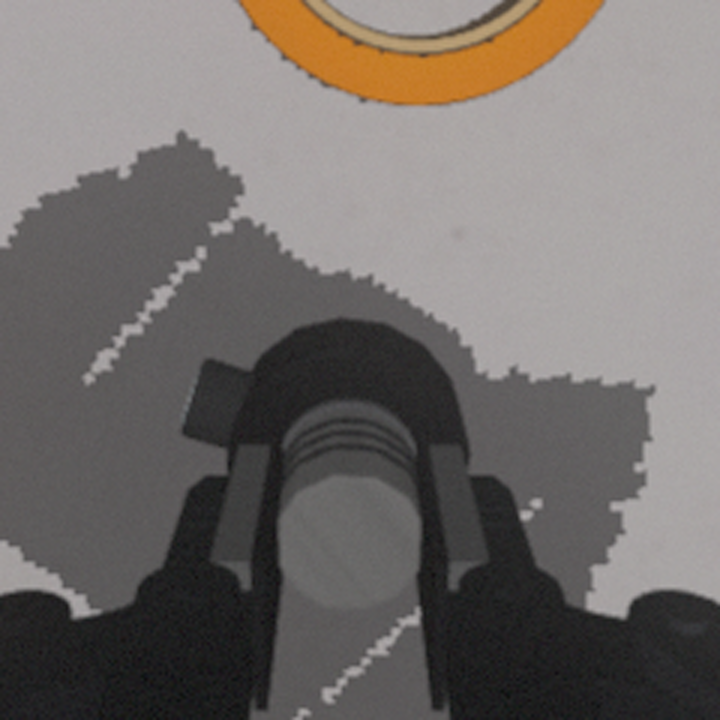

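```bash
python3 -m crank '[{"xyz":[-0.4,0,0],"roll":0,"grip":0},{"xyz":[-1,0,0],"roll":0,"grip":0},{"xyz":[-1,0,0],"roll":0,"grip":0},{"xyz":[-1,0,0],"roll":0,"grip":0},{"xyz":[-1,0,0],"roll":0,"grip":0},{"xyz":[-1,0,0],"roll":0,"grip":0},{"xyz":[-1,0,0],"roll":0,"grip":0},{"xyz":[-0.8,0,0],"roll":0,"grip":0},{"xyz":[0,0,0],"roll":0,"grip":0}]'; python3 - <<'E'
from hp import *
todo((.486,-.2725,.25),16.4)
im=snapshot('wrist'); crop(im,200,100,240,240,3,'pics/o2.png')
E
```

```text
time: 32.38
ee_pos: [0.4353, 0.3505, 0.2524]
ee_rot: [137.7, 89.6, 35.6]
ft_force: [-0.2, -0.5, -1.0]
opening: 0.0214
pos [0.4353 0.3505 0.2524] ang -12.1 shift/20mm [1.000e-02 9.010e+00 2.993e+01] roll rows -5.7
```

View pics/o2.png

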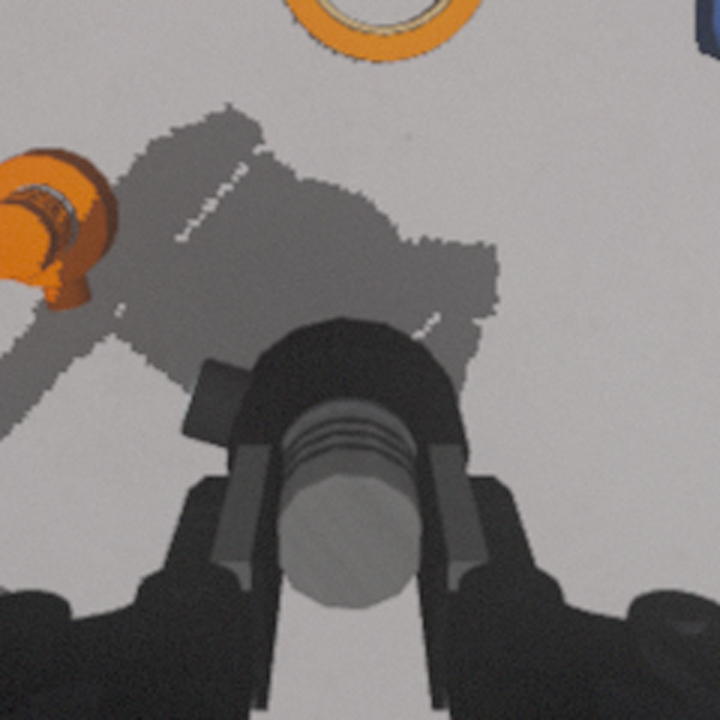

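```bash
python3 -m crank '[{"xyz":[0,0.2,0.6],"roll":0,"grip":0},{"xyz":[0,0.3,0.98],"roll":0,"grip":0},{"xyz":[0,0.3,0.98],"roll":0,"grip":0},{"xyz":[0,0.3,0.98],"roll":0,"grip":0},{"xyz":[0,0.3,0.98],"roll":0,"grip":0},{"xyz":[0,0.3,0.98],"roll":0,"grip":0},{"xyz":[0,0.3,0.98],"roll":0,"grip":0},{"xyz":[0,0.3,0.98],"roll":0,"grip":0},{"xyz":[0,0.3,0.98],"roll":0,"grip":0},{"xyz":[0,0.3,0.98],"roll":0,"grip":0},{"xyz":[0,0.3,0.98],"roll":0,"grip":0},{"xyz":[0,0.3,0.98],"roll":0,"grip":0}]' && python3 -m crank '[{"xyz":[0,0.3,0.98],"roll":0,"grip":0},{"xyz":[0,0.3,0.98],"roll":0,"grip":0},{"xyz":[0,0.3,0.98],"roll":0,"grip":0},{"xyz":[0,0.3,0.98],"roll":0,"grip":0},{"xyz":[0,0.3,0.98],"roll":0,"grip":0},{"xyz":[0,0.3,0.98],"roll":0,"grip":0},{"xyz":[0,0.3,0.98],"roll":0,"grip":0},{"xyz":[0,0.3,0.98],"roll":0,"grip":0},{"xyz":[0,0.3,0.98],"roll":0,"grip":0},{"xyz":[0,0.3,0.98],"roll":0,"grip":0},{"xyz":[0,0.3,0.98],"roll":0,"grip":0},{"xyz":[0,0.3,0.98],"roll":0,"grip":0}]' && python3 -m crank '[{"xyz":[0,0.3,0.98],"roll":0,"grip":0},{"xyz":[0,0.3,0.98],"roll":0,"grip":0},{"xyz":[0,0.3,0.98],"roll":0,"grip":0},{"xyz":[0,0.3,0.98],"roll":0,"grip":0},{"xyz":[0,0.3,0.98],"roll":0,"grip":0},{"xyz":[0,0.3,0.98],"roll":0,"grip":0},{"xyz":[0,0,0.5],"roll":0,"grip":0},{"xyz":[0,0,0],"roll":-1,"grip":0},{"xyz":[0,0,0],"roll":-1,"grip":0},{"xyz":[0,0,0],"roll":-1,"grip":0},{"xyz":[0,0,0],"roll":-1,"grip":0},{"xyz":[0,0,0],"roll":-1,"grip":0}]' && python3 -m crank '[{"xyz":[0,0,0],"roll":-0.7,"grip":0},{"xyz":[1,0,0],"roll":0,"grip":0},{"xyz":[1,0,0],"roll":0,"grip":0},{"xyz":[0.5,0,0],"roll":0,"grip":0},{"xyz":[0,0,0],"roll":0,"grip":0},{"xyz":[0,0,0],"roll":0,"grip":0}]';  python3 - <<'E'
from hp import *
p,R,a=tool(); off=R@np.array([0,-.0005,-.0005])
todo(np.array((.486,-.2725,.1355))-off*[1,1,0],16.4)
im=snapshot('wrist'); cv2.imwrite('pics/q1.png',im[:,:,::-1]); crop(im,210,110,190,150,4,'pics/q2.png')
E
```

```text
time: 33.43
ee_pos: [0.4545, 0.111, 0.2455]
ee_rot: [-62.0, 89.8, -164.2]
ft_force: [-0.0, 0.1, -1.2]
opening: 0.0212
time: 34.43
ee_pos: [0.4753, -0.1337, 0.2454]
ee_rot: [-93.2, 89.8, 164.6]
ft_force: [-0.4, 0.9, -0.7]
opening: 0.0211
time: 35.43
ee_pos: [0.4838, -0.2645, 0.246]
ee_rot: [-134.9, 89.8, 148.2]
ft_force: [0.9, -0.3, -0.9]
opening: 0.0209
time: 35.93
ee_pos: [0.4841, -0.2644, 0.1966]
ee_rot: [-138.2, 89.9, 148.2]
ft_force: [-0.2, 0.4, -0.0]
opening: 0.0212
pos [ 0.4841 -0.2644  0.1966] ang 16.39 shift/20mm [3.06 0.01 0.45] roll rows -0.0
```

View pics/q1.png

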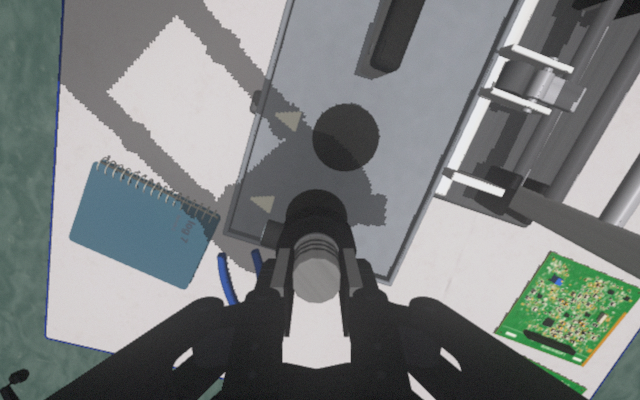

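View pics/q2.png

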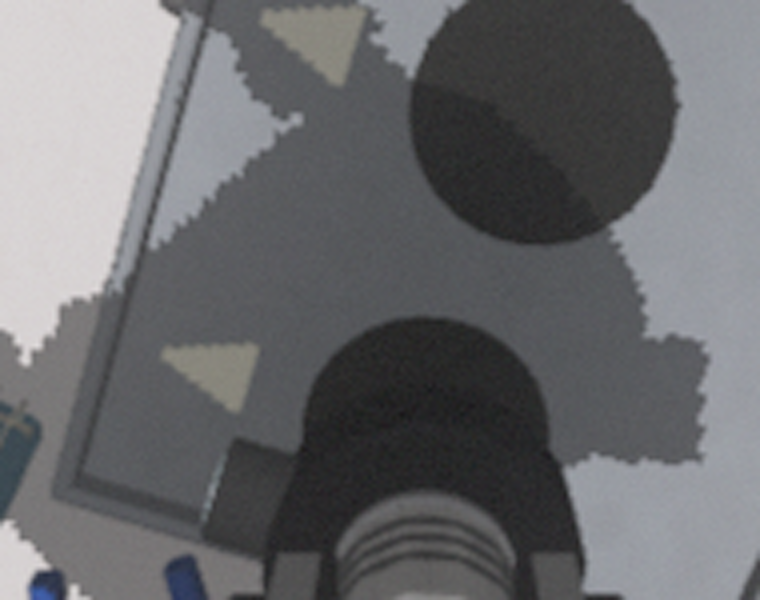

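```bash
python3 - <<'E'
from hp import *
C=cam('wrist')
for u in ((346,137.75),(316.5,219.3),(290.75,119.2),(264.75,202.5)): print(plane(C,u,.03).round(4))
E
```

```text
[[ 0.49   -0.2083  0.03  ]]
[[ 0.4873 -0.2746  0.03  ]]
[[ 0.4483 -0.207   0.03  ]]
[[ 0.4453 -0.2727  0.03  ]]
```

```bash
python3 -m crank '[{"xyz":[0.3,0.02,0.52],"roll":0,"grip":0},{"xyz":[0.8,0,0],"roll":0,"grip":0},{"xyz":[0.7,0,0],"roll":0,"grip":0},{"xyz":[0.5,0,0],"roll":0,"grip":0},{"xyz":[0.3,0,0],"roll":0,"grip":0},{"xyz":[0.2,0,0],"roll":0,"grip":0},{"xyz":[0,0,0],"roll":0,"grip":0},{"xyz":[0,0,0],"roll":0,"grip":0}]';python3 -m crank '[{"xyz":[0.06,0,0],"roll":0,"grip":0},{"xyz":[0,0,0],"roll":0,"grip":0}]';python3 -m crank '[{"xyz":[0.06,0,0],"roll":0,"grip":0},{"xyz":[0,0,0],"roll":0,"grip":0}]'
```

```text
time: 36.65
ee_pos: [0.4883, -0.2747, 0.1422]
ee_rot: [40.8, 90.0, -32.8]
ft_force: [-0.5, -0.0, -0.8]
opening: 0.0213
time: 36.82
ee_pos: [0.4884, -0.2747, 0.1412]
ee_rot: [39.1, 89.9, -34.5]
ft_force: [-0.8, 0.6, -0.7]
opening: 0.0213
time: 36.98
ee_pos: [0.4882, -0.2745, 0.1394]
ee_rot: [38.6, 90.0, -35.0]
ft_force: [0.0, 0.1, -1.0]
opening: 0.0214
```

```bash
python3 -m crank '[{"xyz":[0.1,-0.05,0],"roll":0,"grip":0},{"xyz":[0,0,0],"roll":0,"grip":0}]';python3 -m crank '[{"xyz":[0.06,0,0],"roll":0,"grip":0},{"xyz":[0,0,0],"roll":0,"grip":0}]';python3 -m crank '[{"xyz":[0.06,0,0],"roll":0,"grip":0},{"xyz":[0,0,0],"roll":0,"grip":0}]'
```

```text
time: 37.15
ee_pos: [0.487, -0.2748, 0.1369]
ee_rot: [-131.2, 90.0, 155.1]
ft_force: [-0.7, 0.1, -1.5]
opening: 0.0215
time: 37.32
ee_pos: [0.487, -0.2748, 0.1358]
ee_rot: [-140.1, 90.0, 146.3]
ft_force: [0.4, -0.0, -1.7]
opening: 0.0213
time: 37.48
ee_pos: [0.4872, -0.275, 0.1354]
ee_rot: [14.3, 90.0, -59.3]
ft_force: [-1.6, -0.5, 1.1]
opening: 0.0211
```

```bash
python3 -m crank '[{"xyz":[0.02,0,0],"roll":0,"grip":0},{"xyz":[0,0,0],"roll":0,"grip":0}]' && python3 -m crank '[{"xyz":[0,0,0],"roll":0,"grip":0.35},{"xyz":[0,0,0],"roll":0,"grip":0.5},{"xyz":[0,0,0],"roll":0,"grip":0.5},{"xyz":[0,0,0],"roll":0,"grip":0.5},{"xyz":[-0.5,0,0],"roll":0,"grip":0.5},{"xyz":[-1,0,0],"roll":0,"grip":0.5},{"xyz":[-1,0,0],"roll":0,"grip":0.5},{"xyz":[-1,0,0],"roll":0,"grip":0.5},{"xyz":[-1,0,0],"roll":0,"grip":0.5},{"xyz":[-1,0,0],"roll":0,"grip":0.5},{"xyz":[-1,0,0],"roll":0,"grip":0.5},{"xyz":[0,0,0],"roll":0,"grip":0.5}]'; python3 wl.py pics/r1.png; python3 - <<'E'
from hp import *
im=cv2.imread('pics/r1.png')[:,:,::-1]; crop(im,235,90,200,170,4,'pics/r2.png'); todo((.493,-.137,.25),-2.4)
E
```

```text
time: 37.65
ee_pos: [0.4872, -0.275, 0.1353]
ee_rot: [22.1, 90.0, -51.5]
ft_force: [-2.4, 0.2, 5.2]
opening: 0.0211
time: 38.65
ee_pos: [0.4881, -0.2754, 0.2705]
ee_rot: [41.1, 89.5, -32.5]
ft_force: [1.3, -0.6, 1.3]
opening: 0.0426
[ 0.4881 -0.2754  0.2705] 16.39548582621336
[457   0  49  63 595] [473.9  30.3] z.046-> [ 0.5751 -0.1124  0.046 ]
[446  75  44  19 165] [467.7  84.1] z.046-> [ 0.5875 -0.1518  0.046 ]
[416  83  42  75 730] [433.  122.2] z.046-> [ 0.5713 -0.1897  0.046 ]
[ 569   98   71  107 2607] [610.1 138.8] z.046-> [ 0.7303 -0.158   0.046 ]
[ 410  182  102  106 3369] [454.6 236.6] z.046-> [ 0.6345 -0.2855  0.046 ]
[407 185  33  47 490] [421.6 206.8] z.046-> [ 0.5914 -0.2659  0.046 ]
[ 273  214  148  109 4038] [337.9 260.6] z.046-> [ 0.5318 -0.343   0.046 ]
pos [ 0.4878 -0.2752  0.2681] ang 16.4 shift/20mm [ 0.88  2.2  -6.56] roll rows 3.76
```

View pics/r2.png

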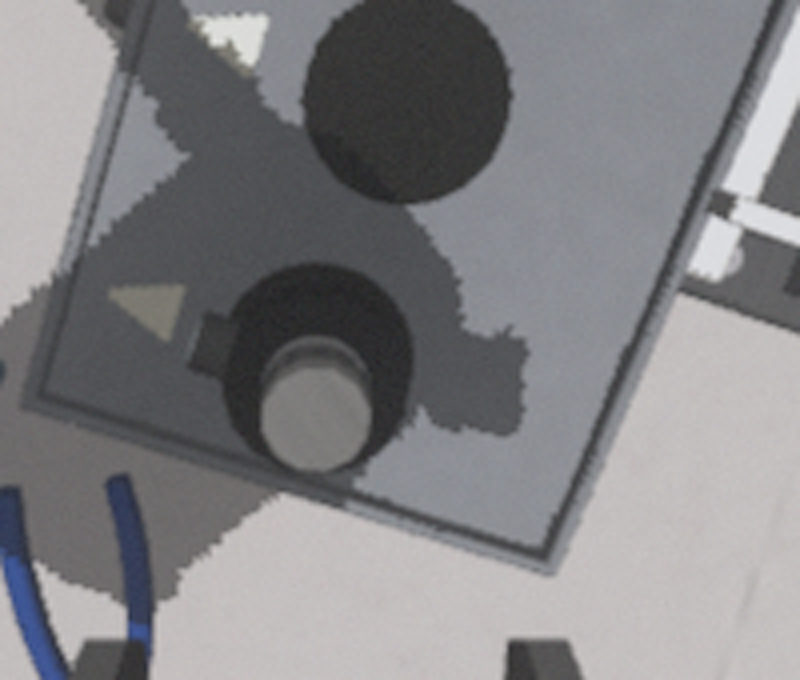

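```bash
python3 - <<'E'
from hp import *
C=cam('wrist')
head(C,(314,194.25),(284.5,175),None,.03)
E
python3 -m crank '[{"xyz":[0,0,0],"roll":1,"grip":0.5},{"xyz":[0,0,0],"roll":1,"grip":0.5},{"xyz":[0,0,0],"roll":1,"grip":0.5},{"xyz":[0,0,0],"roll":0.76,"grip":0.5},{"xyz":[0,0,-0.99],"roll":0,"grip":0.5},{"xyz":[0,0,-0.99],"roll":0,"grip":0.5},{"xyz":[0,0,-0.99],"roll":0,"grip":0.5},{"xyz":[0,0,-0.99],"roll":0,"grip":0.5},{"xyz":[0,0,-0.99],"roll":0,"grip":0.5},{"xyz":[0,0,-0.99],"roll":0,"grip":0.5},{"xyz":[0,-0.03,-0.99],"roll":0,"grip":0.5},{"xyz":[0,0,0],"roll":0,"grip":0.5}]'; python3 wl.py pics/s1.png; python3 - <<'E'
from hp import *
todo((.493,-.137,.14),-2.4)
E
```

```text
cap [ 0.4857 -0.2734  0.076 ] lens [ 0.4568 -0.2732  0.04  ] base None dist 0.029 lensang 179.51
time: 39.7
ee_pos: [0.4922, -0.1334, 0.2634]
ee_rot: [-145.1, 89.9, 122.7]
ft_force: [-0.8, 0.3, 0.2]
opening: 0.0427
[ 0.4922 -0.1334  0.2634] -2.231831391060371
[303   0  32  34 871] [318.7  15.6] z.046-> [0.4985 0.0088 0.046 ]
[255  22  21  18 229] [267.9  30.4] z.046-> [ 4.576e-01 -1.000e-04  4.600e-02]
[403  94  15  17 193] [409.1 101.6] z.046-> [ 0.5726 -0.0588  0.046 ]
[304  96  30  31 707] [318.6 111.2] z.046-> [ 0.4958 -0.0636  0.046 ]
[260 103  19  16 181] [270.7 110.9] z.046-> [ 0.4549 -0.0619  0.046 ]
[398 112  54  63 835] [413.1 134.7] z.046-> [ 0.5774 -0.0866  0.046 ]
[467 132  34 152 777] [485.2 209.2] z.046-> [ 0.6481 -0.1577  0.046 ]
[396 180  51  22 278] [413.7 185.5] z.046-> [ 0.5803 -0.1323  0.046 ]
[392 208  51  47 512] [403.1 226. ] z.046-> [ 0.5722 -0.1716  0.046 ]
[ 395  264   64   45 1426] [425.6 285.1] z.046-> [ 0.5974 -0.2364  0.046 ]
[ 295  332   80   36 1854] [332.9 350.5] z.046-> [ 0.5022 -0.3132  0.046 ]
[258 341  37  23 390] [279.2 350.8] z.046-> [ 0.4442 -0.3114  0.046 ]
[426 366  32  34 628] [436.6 386.5] z.046-> [ 0.6177 -0.3668  0.046 ]
[175 371  32  29 580] [194.9 387.9] z.046-> [ 0.3454 -0.3588  0.046 ]
pos [ 0.4922 -0.1349  0.2635] ang -2.26 shift/20mm [6.17 0.05 0.11] roll rows 0.03
```

View pics/s1.png

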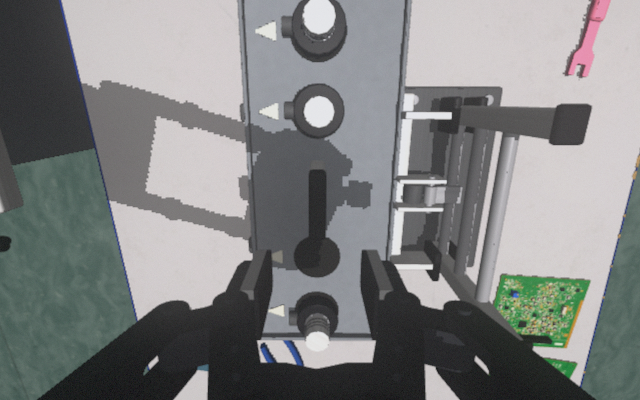

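```bash
python3 - <<'E'
from hp import *
im=cv2.imread('pics/s1.png')[:,:,::-1]; crop(im,240,0,130,200,4,'pics/s2.png'); crop(im,250,285,100,70,7,'pics/s3.png')
E
```

```text
(no output)
```

View pics/s2.png

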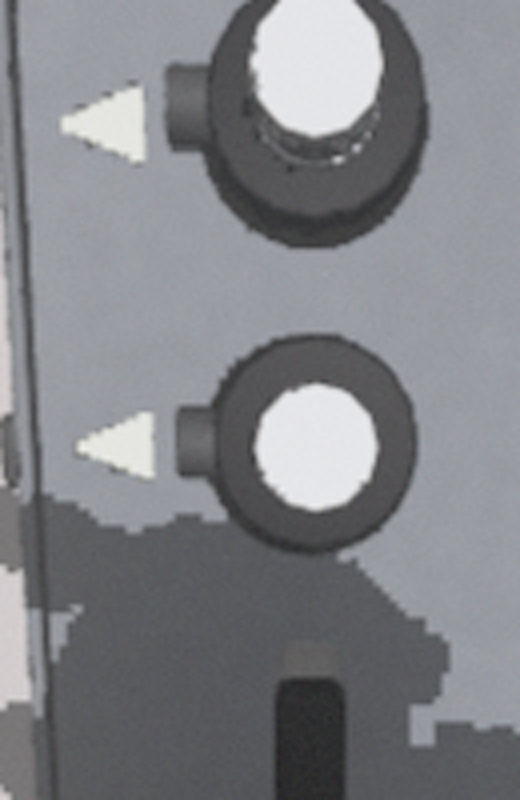

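View pics/s3.png

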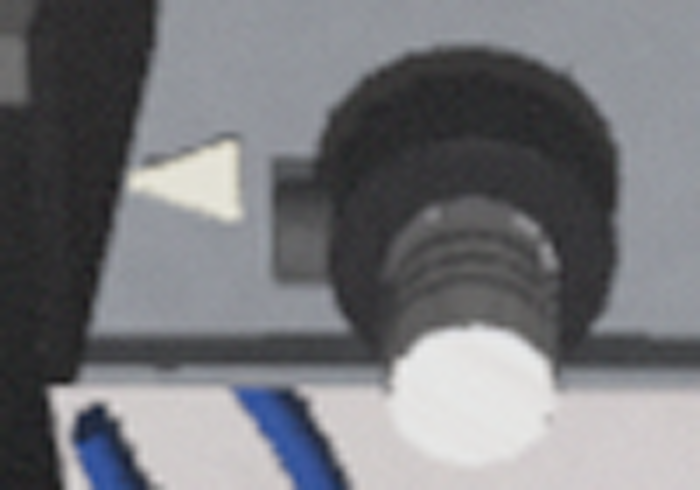

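```bash
python3 - <<'E'
from hp import *
C=cam('wrist')
print(plane(C,[(317.5,171),(317.5,200)],.09).round(4)); todo((.493,-.137,.14),-2.4)
E
```

```text
[[ 0.4932 -0.1082  0.09  ]
 [ 0.4923 -0.1313  0.09  ]]
pos [ 0.4922 -0.1349  0.2635] ang -2.26 shift/20mm [6.17 0.05 0.11] roll rows 0.03
```

```bash
python3 -m crank '[{"xyz":[1,0,0.05],"roll":0,"grip":0.5},{"xyz":[1,0,0],"roll":0,"grip":0.5},{"xyz":[1,0,0],"roll":0,"grip":0.5},{"xyz":[1,0,0],"roll":0,"grip":0.5},{"xyz":[1,0,0],"roll":0,"grip":0.5},{"xyz":[0.9,0,0],"roll":0,"grip":0.5},{"xyz":[0.4,0,0],"roll":0,"grip":0.5},{"xyz":[0,0,0],"roll":0,"grip":0.5}]' && python3 -m crank '[{"xyz":[0,0,0],"roll":0,"grip":0},{"xyz":[0,0,0],"roll":0,"grip":0},{"xyz":[0,0,0],"roll":0,"grip":0},{"xyz":[0,0,0],"roll":0,"grip":0},{"xyz":[0,0,0],"roll":0,"grip":0},{"xyz":[0,0,0],"roll":0,"grip":0},{"xyz":[0,0,0],"roll":0,"grip":0},{"xyz":[0,0,0],"roll":0,"grip":0},{"xyz":[0,0,0],"roll":0,"grip":0}]' 80; python3 - <<'E'
from hp import *
im=snapshot('wrist'); cv2.imwrite('pics/t1.png',im[:,:,::-1]); im=snapshot('scene'); crop(im,270,170,170,140,4.5,'pics/t2.png')
E
```

```text
time: 40.42
ee_pos: [0.491, -0.1376, 0.1354]
ee_rot: [-104.0, 89.7, 163.6]
ft_force: [-0.6, 0.3, 0.1]
opening: 0.0426
time: 41.17
ee_pos: [0.4925, -0.1377, 0.1401]
ee_rot: [47.1, 89.9, -45.3]
ft_force: [-4.8, -0.1, 6.5]
opening: 0.0125
```

View pics/t1.png

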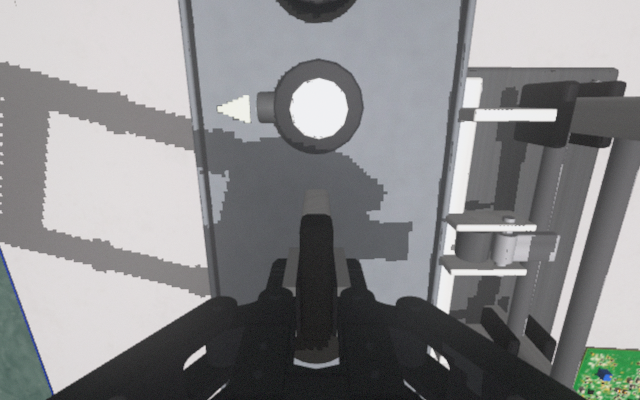

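View pics/t2.png

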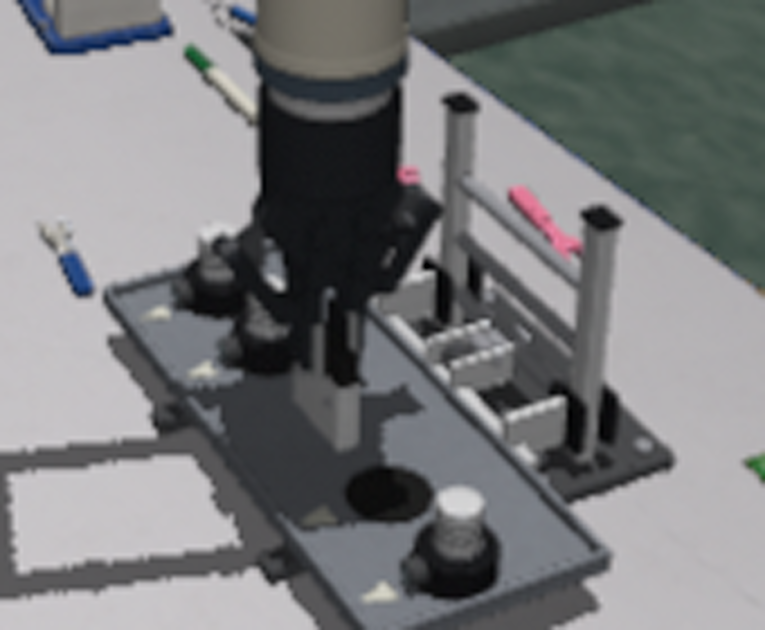

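```bash
python3 -m crank '[{"xyz":[-0.05,0,0],"roll":0,"grip":0},{"xyz":[-0.1,0,0],"roll":0,"grip":0},{"xyz":[-0.15,0,0],"roll":0,"grip":0},{"xyz":[-0.15,0,0],"roll":0,"grip":0},{"xyz":[-0.15,0,0],"roll":0,"grip":0},{"xyz":[-0.15,0,0],"roll":0,"grip":0},{"xyz":[-0.15,0,0],"roll":0,"grip":0},{"xyz":[-0.15,0,0],"roll":0,"grip":0},{"xyz":[-0.15,0,0],"roll":0,"grip":0}]'
```

```text
time: 42.02
ee_pos: [0.4925, -0.1377, 0.1614]
ee_rot: [-12.0, 90.0, -104.4]
ft_force: [2.1, -4.4, -7.8]
opening: 0.0124
```

```bash
python3 -m crank '[{"xyz":[-0.15,0,0],"roll":0,"grip":0},{"xyz":[-0.15,0,0],"roll":0,"grip":0},{"xyz":[-0.15,0,0],"roll":0,"grip":0},{"xyz":[-0.15,0,0],"roll":0,"grip":0},{"xyz":[-0.15,0,0],"roll":0,"grip":0},{"xyz":[-0.15,0,0],"roll":0,"grip":0},{"xyz":[-0.15,0,0],"roll":0,"grip":0},{"xyz":[-0.15,0,0],"roll":0,"grip":0},{"xyz":[-0.15,0,0],"roll":0,"grip":0},{"xyz":[-0.15,0,0],"roll":0,"grip":0},{"xyz":[-0.15,0,0],"roll":0,"grip":0},{"xyz":[-0.15,0,0],"roll":0,"grip":0}]'; python3 - <<'E'
from hp import *
im=snapshot('wrist'); cv2.imwrite('pics/u1.png',im[:,:,::-1]); im=snapshot('scene'); crop(im,270,150,170,140,4.5,'pics/u2.png')
E
```

```text
time: 43.02
ee_pos: [0.4925, -0.1377, 0.1973]
ee_rot: [-30.6, 90.0, -123.0]
ft_force: [2.4, -4.5, -7.3]
opening: 0.012
```

View pics/u2.png

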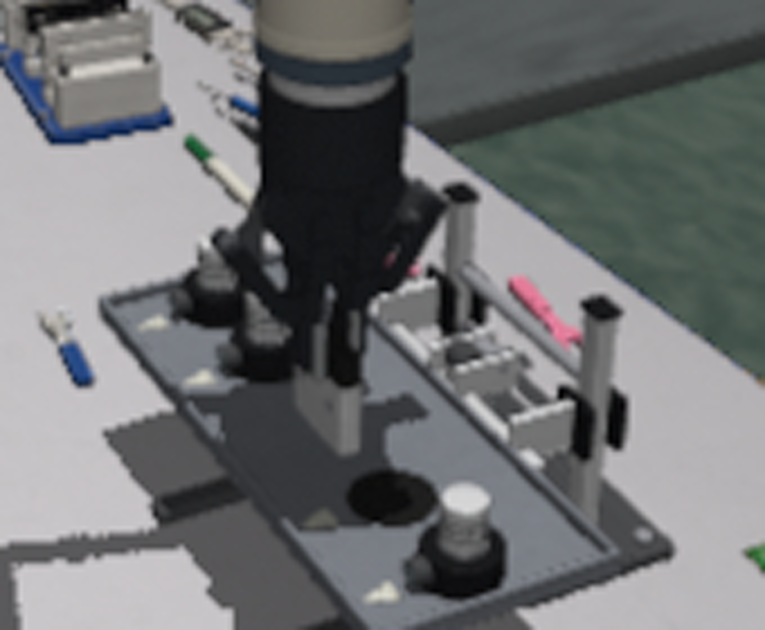

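View pics/u1.png

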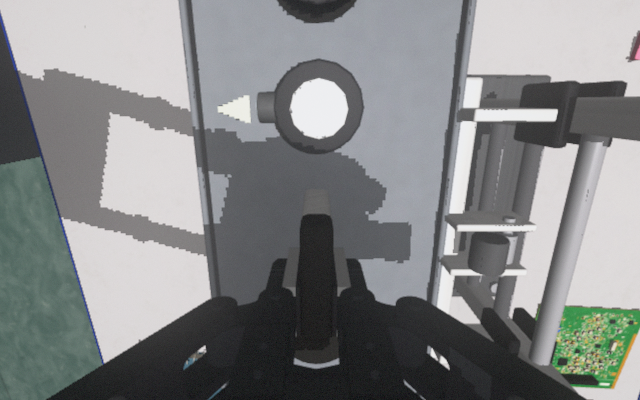

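```bash
python3 -m crank '[{"xyz":[-0.15,0,0],"roll":0,"grip":0},{"xyz":[-0.15,0,0],"roll":0,"grip":0},{"xyz":[-0.15,0,0],"roll":0,"grip":0},{"xyz":[-0.15,0,0],"roll":0,"grip":0},{"xyz":[-0.15,0,0],"roll":0,"grip":0},{"xyz":[-0.15,0,0],"roll":0,"grip":0},{"xyz":[-0.15,0,0],"roll":0,"grip":0},{"xyz":[-0.15,0,0],"roll":0,"grip":0},{"xyz":[-0.15,0,0],"roll":0,"grip":0},{"xyz":[-0.15,0,0],"roll":0,"grip":0},{"xyz":[-0.15,0,0],"roll":0,"grip":0}]' && python3 -m crank '[{"xyz":[-0.15,0,0],"roll":0,"grip":0},{"xyz":[-0.1,0,0],"roll":0,"grip":0},{"xyz":[-0.05,0,0],"roll":0,"grip":0},{"xyz":[0,0,0],"roll":0,"grip":0},{"xyz":[0,0,0],"roll":0,"grip":0}]'; python3 - <<'E'
from hp import *
im=snapshot('wrist'); cv2.imwrite('pics/v1.png',im[:,:,::-1]); im=snapshot('scene'); crop(im,270,140,170,140,4.5,'pics/v2.png')
E
```

```text
time: 44.03
ee_pos: [0.4925, -0.1377, 0.2305]
ee_rot: [-23.0, 90.0, -115.4]
ft_force: [3.2, -4.9, -8.3]
opening: 0.0124
time: 44.45
ee_pos: [0.4925, -0.1377, 0.2368]
ee_rot: [3.0, 90.0, -89.4]
ft_force: [3.6, -4.7, -7.8]
opening: 0.0127
```

View pics/v2.png

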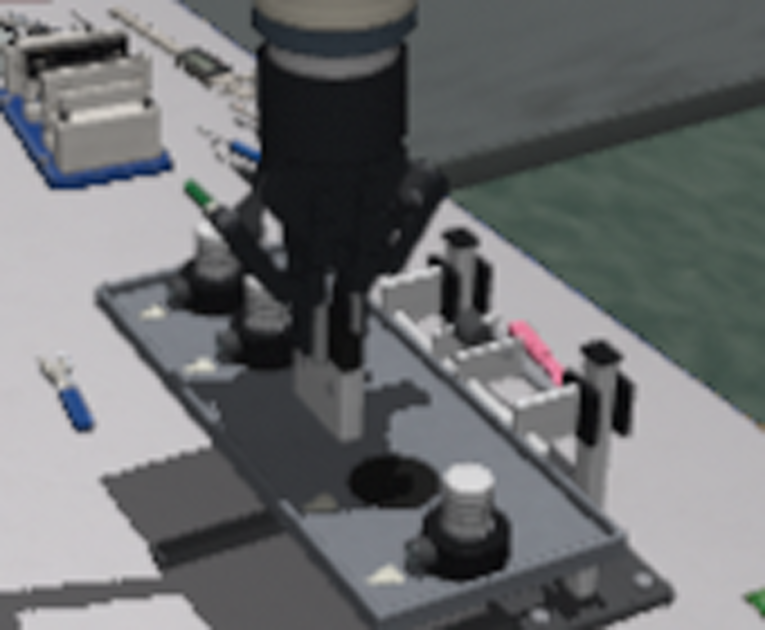

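View pics/v1.png

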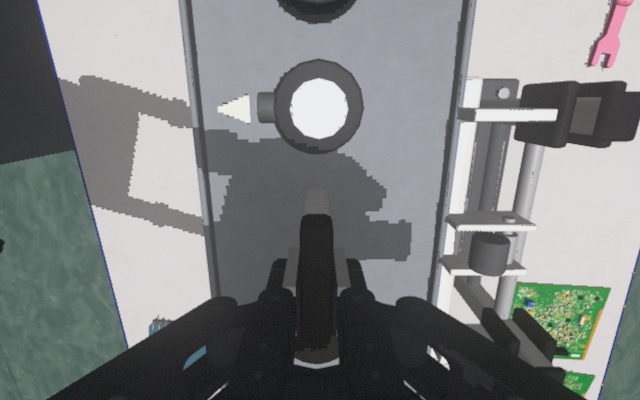

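```bash
python3 -m crank '[{"xyz":[-0.1,0,0],"roll":0,"grip":0},{"xyz":[-0.08,0,0],"roll":0,"grip":0},{"xyz":[0,0,0],"roll":0,"grip":0},{"xyz":[0,0,0],"roll":0,"grip":0},{"xyz":[0,0,0],"roll":0,"grip":0}]'; python3 - <<'E'
from hp import *
im=snapshot('wrist'); crop(im,430,60,210,260,3,'pics/w1.png')
im=cv2.imread('pics/t1.png')[:,:,::-1]; crop(im,430,60,210,260,2.3,'pics/w0.png')
E
```

```text
time: 44.97
ee_pos: [0.4925, -0.1377, 0.2403]
ee_rot: [-8.9, 90.0, -101.3]
ft_force: [3.1, -4.8, -7.1]
opening: 0.0125
```

View pics/w1.png

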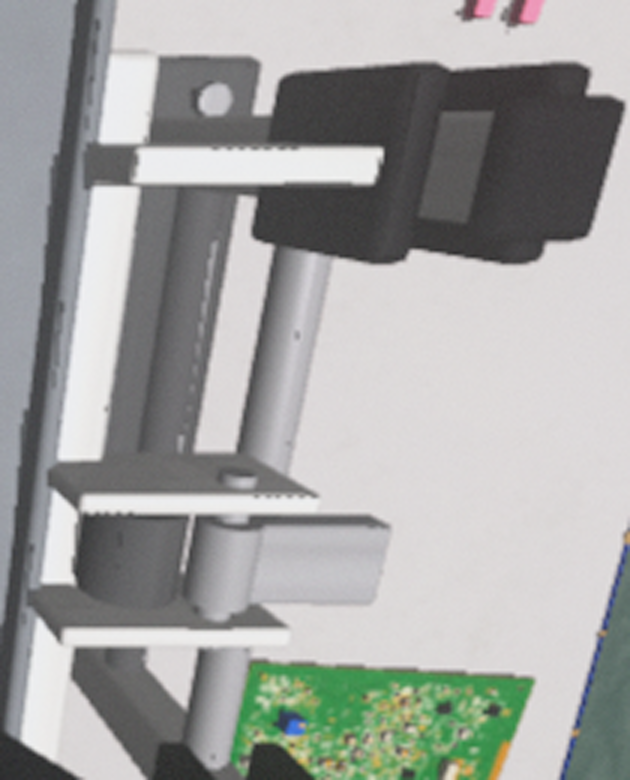

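View pics/w0.png

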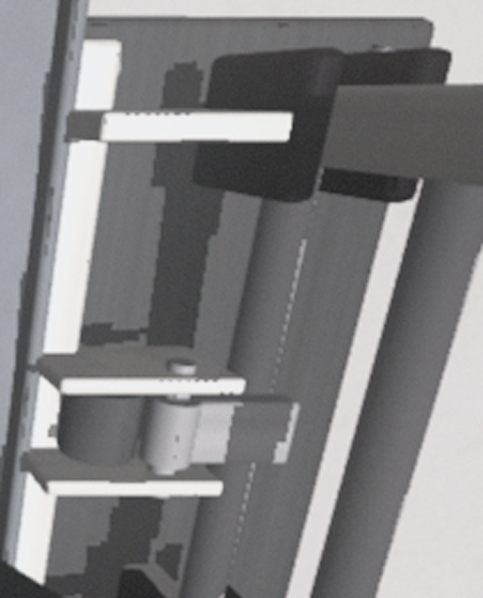

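```bash
python3 -m crank '[{"xyz":[0.05,0,0],"roll":0,"grip":0},{"xyz":[0.1,0,0],"roll":0,"grip":0},{"xyz":[0.1,0,0],"roll":0,"grip":0},{"xyz":[0.1,0,0],"roll":0,"grip":0},{"xyz":[0.1,0,0],"roll":0,"grip":0},{"xyz":[0.05,0,0],"roll":0,"grip":0},{"xyz":[0,0,0],"roll":0,"grip":0}]'; python3 -m crank '[{"xyz":[0.05,0,0],"roll":0,"grip":0},{"xyz":[0.05,0,0],"roll":0,"grip":0},{"xyz":[0,0,0],"roll":0,"grip":0}]'
```

```text
time: 45.6
ee_pos: [0.4925, -0.1377, 0.2301]
ee_rot: [-7.9, 90.0, -100.3]
ft_force: [3.2, -4.5, -7.5]
opening: 0.0124
time: 45.85
ee_pos: [0.4925, -0.1377, 0.2282]
ee_rot: [0.5, 90.0, -91.9]
ft_force: [3.1, -6.0, -7.4]
opening: 0.0124
```

```bash
python3 -m crank '[{"xyz":[0.05,0,0],"roll":0,"grip":0},{"xyz":[0.05,0,0],"roll":0,"grip":0},{"xyz":[0,0,0],"roll":0,"grip":0}]'; python3 -m crank '[{"xyz":[0.05,0,0],"roll":0,"grip":0},{"xyz":[0.05,0,0],"roll":0,"grip":0},{"xyz":[0,0,0],"roll":0,"grip":0}]'; python3 -m crank '[{"xyz":[0.05,0,0],"roll":0,"grip":0},{"xyz":[0,0,0],"roll":0,"grip":0}]'
```

```text
time: 46.1
ee_pos: [0.4925, -0.1377, 0.2262]
ee_rot: [9.2, 90.0, -83.3]
ft_force: [2.9, -4.8, -7.3]
opening: 0.0121
time: 46.35
ee_pos: [0.4925, -0.1377, 0.2242]
ee_rot: [1.9, 90.0, -90.5]
ft_force: [2.9, -5.1, -7.8]
opening: 0.0124
time: 46.52
ee_pos: [0.4925, -0.1377, 0.2232]
ee_rot: [3.5, 90.0, -88.9]
ft_force: [3.3, -5.4, -7.2]
opening: 0.0124
```

```bash
python3 -m crank '[{"xyz":[0.05,0,0],"roll":0,"grip":0},{"xyz":[0,0,0],"roll":0,"grip":0}]'; python3 - <<'E'
from hp import *
im=snapshot('wrist'); crop(im,430,60,210,260,2.3,'pics/x1.png')
E
```

```text
time: 46.68
ee_pos: [0.4925, -0.1377, 0.2223]
ee_rot: [5.7, 90.0, -86.7]
ft_force: [2.8, -5.4, -7.3]
opening: 0.0122
```

View pics/x1.png

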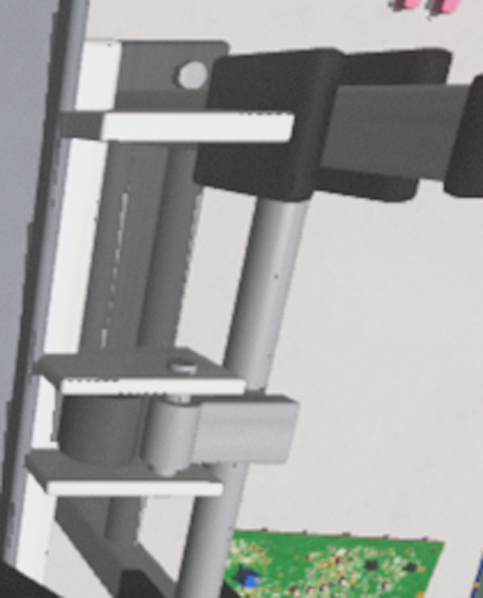

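Hook's nose is still out over the top rung. Keep lowering gently to the seat.

```bash
python3 -m crank '[{"xyz":[0.05,0,0],"roll":0,"grip":0},{"xyz":[0.05,0,0],"roll":0,"grip":0},{"xyz":[0,0,0],"roll":0,"grip":0}]'; python3 -m crank '[{"xyz":[0.05,0,0],"roll":0,"grip":0},{"xyz":[0,0,0],"roll":0,"grip":0}]'; python3 -m crank '[{"xyz":[0.05,0,0],"roll":0,"grip":0},{"xyz":[0,0,0],"roll":0,"grip":0}]'
```

```text
time: 46.98
ee_pos: [0.4925, -0.1377, 0.2206]
ee_rot: [19.6, 90.0, -72.8]
ft_force: [2.1, -5.7, -6.8]
opening: 0.0124
time: 47.15
ee_pos: [0.4925, -0.1377, 0.2204]
ee_rot: [39.4, 89.9, -53.0]
ft_force: [0.7, -5.4, -3.1]
opening: 0.0123
time: 47.32
ee_pos: [0.4925, -0.1377, 0.2203]
ee_rot: [51.4, 89.9, -41.0]
ft_force: [-0.8, -6.1, 2.3]
opening: 0.0123
```

```bash
python3 -m crank '[{"xyz":[0,0,0],"roll":0,"grip":0.25},{"xyz":[0,0,0],"roll":0,"grip":0.4},{"xyz":[0,0,0],"roll":0,"grip":0.4},{"xyz":[0,0,0],"roll":0,"grip":0.4},{"xyz":[0,0,0],"roll":0,"grip":0.4}]'; python3 -m crank '[{"xyz":[-0.5,0,0],"roll":0,"grip":0.4},{"xyz":[-1,0,0],"roll":0,"grip":0.4},{"xyz":[-1,0,0],"roll":0,"grip":0.4},{"xyz":[-1,0,0],"roll":0,"grip":0.4},{"xyz":[-1,0,0],"roll":0,"grip":0.4},{"xyz":[-1,0,0],"roll":0,"grip":0.4},{"xyz":[0,0,0],"roll":0,"grip":0.4},{"xyz":[0,0,0],"roll":0,"grip":0.4}]'; python3 wl.py pics/y1.png | head -1; python3 - <<'E'
from hp import *
im=snapshot('scene'); crop(im,260,130,180,150,4,'pics/y2.png')
E
```

```text
time: 47.73
ee_pos: [0.4924, -0.1369, 0.219]
ee_rot: [-162.3, 90.0, 105.3]
ft_force: [-0.3, -0.7, 0.7]
opening: 0.0341
time: 48.4
ee_pos: [0.4926, -0.1374, 0.331]
ee_rot: [75.2, 89.8, -17.2]
ft_force: [0.6, 1.1, -0.4]
opening: 0.0337
[ 0.4926 -0.1374  0.331 ] -2.4029395854660263
```

View pics/y1.png

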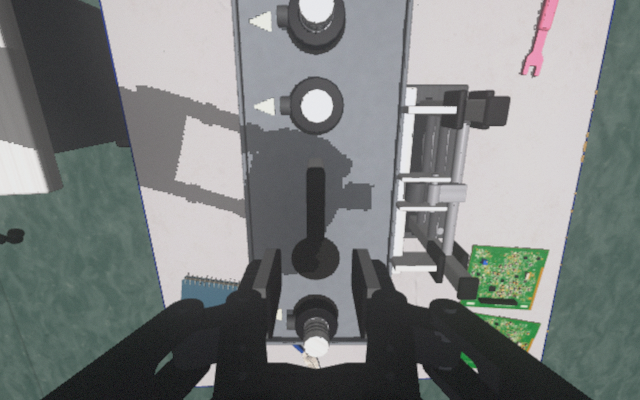

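View pics/y2.png

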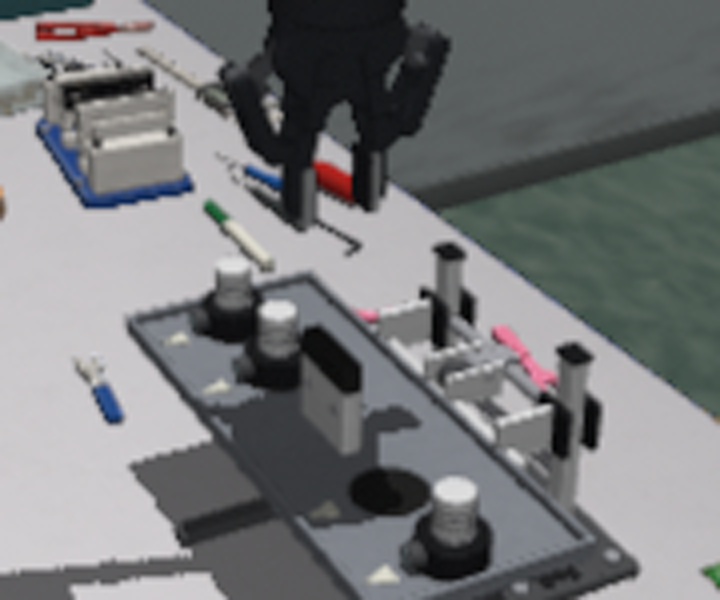

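```bash
python3 -m crank '[{"xyz":[0,0,-1],"roll":0,"grip":0.4},{"xyz":[0,0,-1],"roll":0,"grip":0.4},{"xyz":[0,0,-1],"roll":0,"grip":0.4},{"xyz":[0,0,-1],"roll":0,"grip":0.4},{"xyz":[0,0,-1],"roll":0,"grip":0.4},{"xyz":[0,0,-1],"roll":0,"grip":0.4},{"xyz":[0,0,-1],"roll":0,"grip":0.4},{"xyz":[0,0,-1],"roll":0,"grip":0.4},{"xyz":[0,0,-1],"roll":0,"grip":0.4},{"xyz":[0,0,-1],"roll":0,"grip":0.4},{"xyz":[0,0,-1],"roll":0,"grip":0.4},{"xyz":[0,0,-1],"roll":0,"grip":0.4}]' ; python3 -m crank '[{"xyz":[0,0,0],"roll":0,"grip":0.4},{"xyz":[0,0,0],"roll":0,"grip":0.4},{"xyz":[0,0,0],"roll":0,"grip":0.4}]'; python3 - <<'E'
from hp import *
im=snapshot('top'); cv2.imwrite('pics/z1.png',im[:,:,::-1]); crop(im,315,140,155,115,5,'pics/z2.png')
T=cam('top'); m=(im.min(2)>185); mm=np.zeros_like(m); mm[205:236,318:470]=m[205:236,318:470]
n,l,st,c=cv2.connectedComponentsWithStats(mm.astype(np.uint8))
for i in range(1,n):
  if st[i,4]>20: print(st[i,4],c[i].round(1),plane(T,c[i],.156).round(4))
E
```

```text
time: 49.5
ee_pos: [0.502, 0.1035, 0.3273]
ee_rot: [-80.0, 89.8, -172.5]
ft_force: [-1.3, -0.3, 0.1]
opening: 0.034
time: 49.75
ee_pos: [0.5023, 0.1021, 0.328]
ee_rot: [-66.4, 89.9, -158.8]
ft_force: [0.2, -0.9, -0.2]
opening: 0.0346
30 [318.8 212.2] [[0.5156 0.051  0.156 ]]
59 [340.1 218.7] [[4.999e-01 3.000e-04 1.560e-01]]
58 [457.  223.3] [[ 0.488  -0.2767  0.156 ]]
55 [380.5 231.3] [[ 0.4697 -0.0955  0.156 ]]
```

View pics/z2.png

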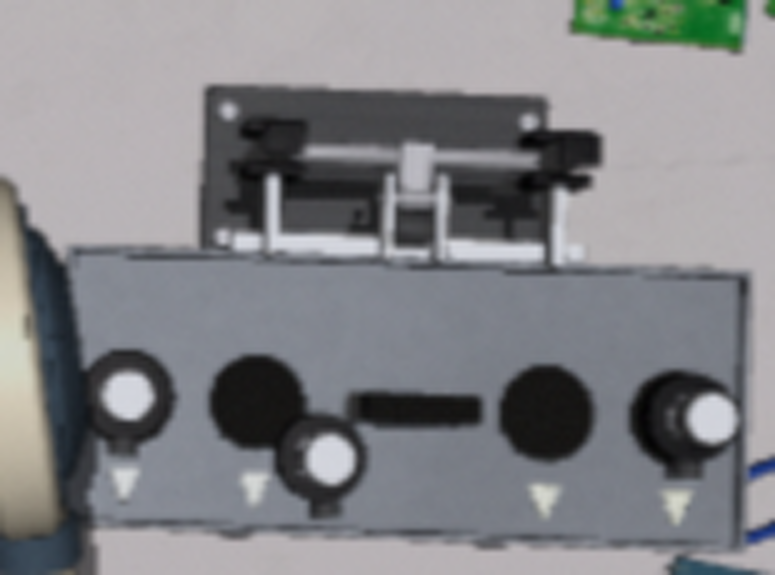

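View pics/z1.png

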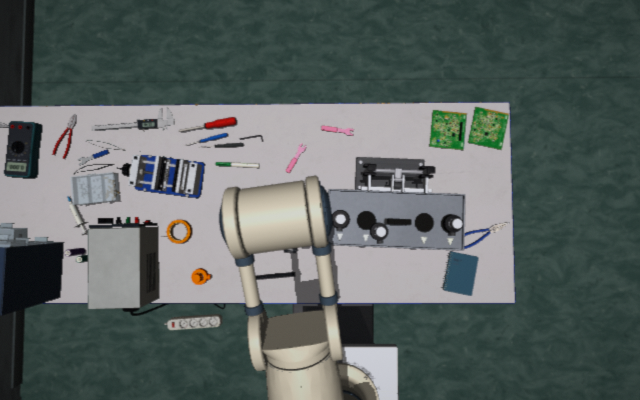

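```bash
python3 -m crank '[{"xyz":[0,-0.13,0.98],"roll":0,"grip":0.45},{"xyz":[0,-0.13,0.98],"roll":0,"grip":0.45},{"xyz":[0,-0.13,0.98],"roll":0,"grip":0.45},{"xyz":[0,-0.13,0.98],"roll":0,"grip":0.45},{"xyz":[0,-0.13,0.98],"roll":0,"grip":0.45},{"xyz":[0,-0.13,0.98],"roll":0,"grip":0.45},{"xyz":[0,-0.13,0.98],"roll":0,"grip":0.45},{"xyz":[0,-0.13,0.98],"roll":0,"grip":0.45},{"xyz":[0,-0.13,0.98],"roll":0,"grip":0.45},{"xyz":[0,-0.13,0.98],"roll":0,"grip":0.45}]' && python3 -m crank '[{"xyz":[0,0,0],"roll":-1,"grip":0.45},{"xyz":[0,0,0],"roll":-1,"grip":0.45},{"xyz":[0,0,0],"roll":-1,"grip":0.45},{"xyz":[0,0,0],"roll":-1,"grip":0.45},{"xyz":[0,0,0],"roll":-1,"grip":0.45},{"xyz":[0,0,0],"roll":-1,"grip":0.45},{"xyz":[0,0,0],"roll":-1,"grip":0.45},{"xyz":[0,0,0],"roll":-1,"grip":0.45},{"xyz":[0,0,0],"roll":-1,"grip":0.45},{"xyz":[0,0,0],"roll":-0.5,"grip":0.45},{"xyz":[0,0,0],"roll":0,"grip":0.45},{"xyz":[0,0,0],"roll":0,"grip":0.45}]'; python3 wl.py pics/aa1.png; python3 - <<'E'
from hp import *
im=cv2.imread('pics/aa1.png')[:,:,::-1]; crop(im,240,70,200,150,4,'pics/aa2.png')
E
```

```text
time: 50.63
ee_pos: [0.4675, -0.0942, 0.329]
ee_rot: [-25.7, 90.0, -118.2]
ft_force: [0.5, 0.7, 0.1]
opening: 0.0385
time: 51.63
ee_pos: [0.4679, -0.093, 0.329]
ee_rot: [-89.7, 90.0, -134.8]
ft_force: [0.3, -0.6, 0.0]
opening: 0.0386
[ 0.4679 -0.093   0.329 ] 44.92719681932096
[358  33  36  38 268] [373.1  53.7] z.046-> [0.4214 0.0345 0.046 ]
[378  94  18  20 189] [385.3 103.1] z.046-> [0.4654 0.0118 0.046 ]
[158 119  61  55 804] [189.6 144. ] z.046-> [ 0.3477 -0.1653  0.046 ]
[420 131  31  30 701] [434.9 145.8] z.046-> [0.5365 0.0206 0.046 ]
[412 254  28  29 185] [425.5 268.3] z.046-> [ 0.6444 -0.0809  0.046 ]
[490 266  51  26 291] [515.8 278.4] z.046-> [ 0.7339 -0.0112  0.046 ]
[307 302  35  31 263] [324.3 317.9] z.046-> [ 0.6079 -0.2178  0.046 ]
```

View pics/aa2.png

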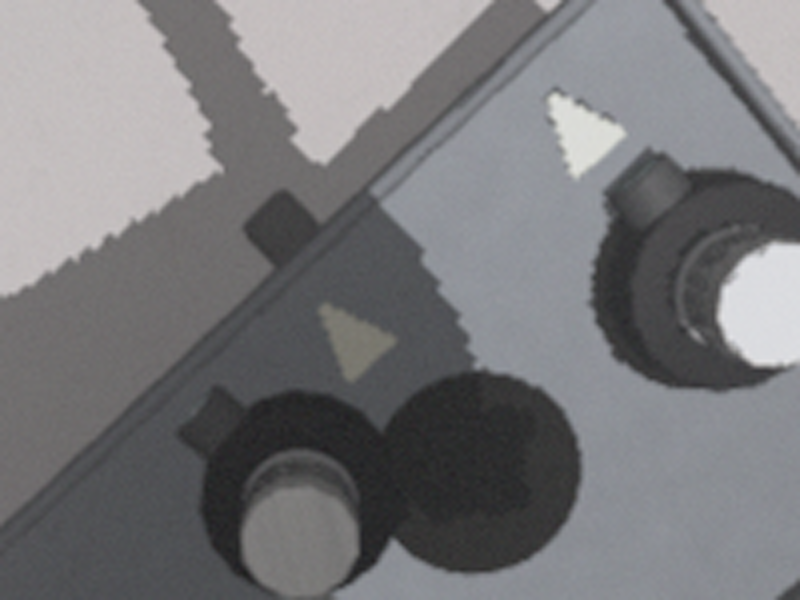

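View pics/aa1.png

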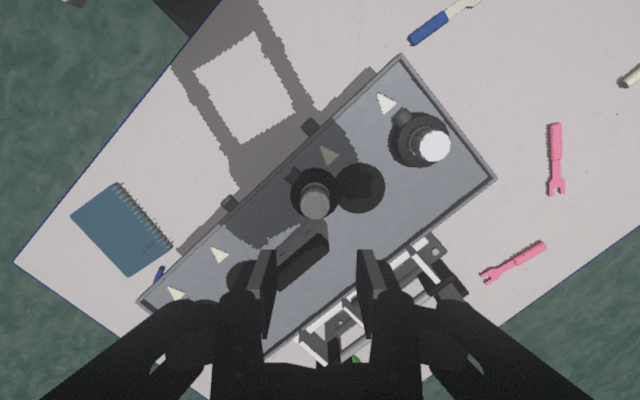

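```bash
python3 - <<'E'
from hp import *
C=cam('wrist')
head(C,(315,205),(289.5,172.5),(240+304/4,70+490/4),.11)
print(plane(C,[(360.75,188.25),(329,155.75)],.11).round(4)); c=plane(C,(315,205),.156)[0]; todo((c[0],c[1],.213))
E
```

```text
cap [ 0.4676 -0.0933  0.156 ] lens [ 0.4388 -0.0962  0.12  ] base [ 0.4665 -0.091   0.128 ] dist 0.029 lensang -174.38
[[ 0.4963 -0.0626  0.11  ]
 [ 0.4542 -0.0623  0.11  ]]
pos [ 0.468  -0.0928  0.329 ] ang 44.94 shift/20mm [ 5.8  -0.03  0.01] roll rows None
```

```bash
python3 -m crank '[{"xyz":[1,0,0],"roll":0,"grip":0.45},{"xyz":[1,0,0],"roll":0,"grip":0.45},{"xyz":[1,0,0],"roll":0,"grip":0.45},{"xyz":[1,0,0],"roll":0,"grip":0.45},{"xyz":[1,0,0],"roll":0,"grip":0.45},{"xyz":[0.6,0,0],"roll":0,"grip":0.45},{"xyz":[0.1,0,0],"roll":0,"grip":0.45},{"xyz":[0,0,0],"roll":0,"grip":0.45},{"xyz":[0,0,0],"roll":0,"grip":0.45}]'; python3 - <<'E'
from hp import *
im=snapshot('wrist'); crop(im,200,100,240,240,3,'pics/ab1.png')
E
```

```text
time: 52.43
ee_pos: [0.4685, -0.0925, 0.2163]
ee_rot: [28.5, 89.9, -16.4]
ft_force: [0.6, 0.2, -0.4]
opening: 0.0383
```

View pics/ab1.png

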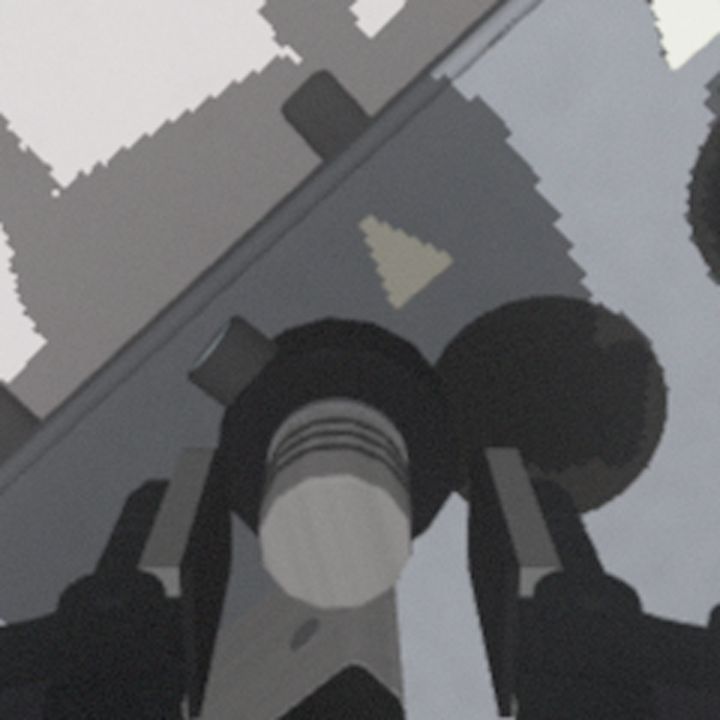

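```bash
python3 -m crank '[{"xyz":[0,0,0],"roll":0,"grip":0},{"xyz":[0,0,0],"roll":0,"grip":0},{"xyz":[0,0,0],"roll":0,"grip":0},{"xyz":[0,0,0],"roll":0,"grip":0},{"xyz":[0,0,0],"roll":0,"grip":0},{"xyz":[0,0,0],"roll":0,"grip":0},{"xyz":[0,0,0],"roll":0,"grip":0},{"xyz":[0,0,0],"roll":0,"grip":0}]' 60 && python3 -m crank '[{"xyz":[-0.3,0,0],"roll":0,"grip":0},{"xyz":[-0.7,0,0],"roll":0,"grip":0},{"xyz":[-1,0,0],"roll":0,"grip":0},{"xyz":[-1,0,0],"roll":0,"grip":0},{"xyz":[0,0,0],"roll":0.7,"grip":0},{"xyz":[0,0,0],"roll":0.7,"grip":0},{"xyz":[0,0,0],"roll":0,"grip":0},{"xyz":[0,0,0],"roll":0,"grip":0}]'; python3 - <<'E'
from hp import *
s=state(); C=cam('wrist',s); todo((.4958,-.0632,.26)); im=snapshot('wrist'); cv2.imwrite('pics/ac1.png',im[:,:,::-1]); crop(im,200,100,240,240,3,'pics/ac2.png')
E
```

```text
time: 53.15
ee_pos: [0.4687, -0.0924, 0.2167]
ee_rot: [27.9, 89.8, -17.0]
ft_force: [-0.6, -0.1, 5.3]
opening: 0.0211
time: 53.82
ee_pos: [0.4682, -0.0922, 0.2756]
ee_rot: [86.9, 90.0, 35.1]
ft_force: [-0.1, -0.4, -0.1]
opening: 0.0211
pos [ 0.4682 -0.0922  0.2756] ang 38.19 shift/20mm [ 0.78  1.98 -0.29] roll rows None
```

View pics/ac2.png

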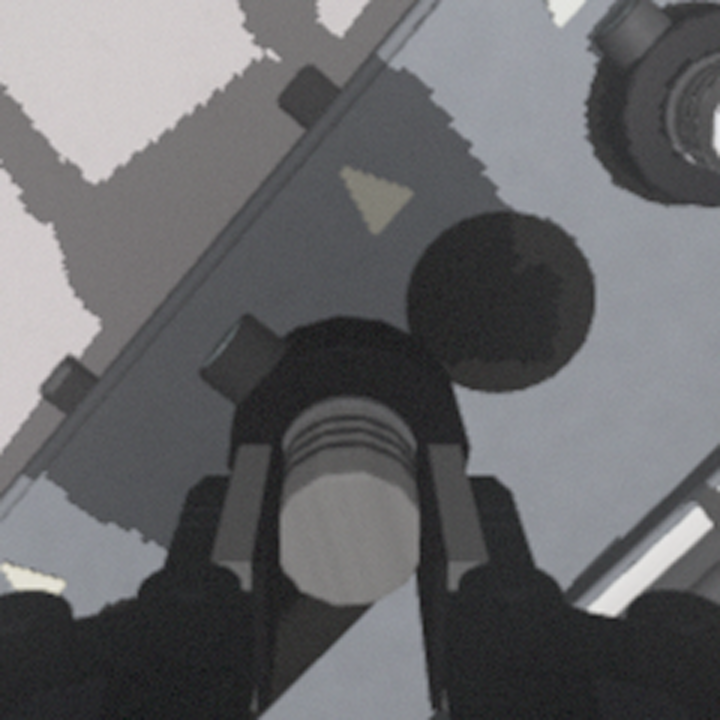

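```bash
python3 - <<'E'
from hp import *
C=cam('wrist'); q=plane(C,[(367,200.3),(200+376/3,100+200/3)],.11); print(q.round(4)); p,R,a=tool(); off=R@np.array([0,-.0009,-.0007]); t=np.array((.4958,-.0632,.217))-off*[1,1,0]; todo(t)
E
```

```text
[[ 0.4948 -0.0634  0.11  ]
 [ 0.4538 -0.0628  0.11  ]]
pos [ 0.4682 -0.0922  0.2753] ang 38.2 shift/20mm [ 2.91  2.03 -0.25] roll rows None
```

```bash
python3 -m crank '[{"xyz":[0,0.5,-0.06],"roll":0,"grip":0},{"xyz":[0,0.8,-0.1],"roll":0,"grip":0},{"xyz":[0,0.7,-0.08],"roll":0,"grip":0},{"xyz":[0.4,0,0],"roll":0,"grip":0},{"xyz":[0.8,0,0],"roll":0,"grip":0},{"xyz":[0.7,0,0],"roll":0,"grip":0},{"xyz":[0.4,0,0],"roll":0,"grip":0},{"xyz":[0.2,0,0],"roll":0,"grip":0},{"xyz":[0,0,0],"roll":0,"grip":0},{"xyz":[0,0,0],"roll":0,"grip":0}]';python3 -m crank '[{"xyz":[0.06,0,0],"roll":0,"grip":0},{"xyz":[0,0,0],"roll":0,"grip":0}]';python3 -m crank '[{"xyz":[0.06,0,0],"roll":0,"grip":0},{"xyz":[0,0,0],"roll":0,"grip":0}]'; python3 - <<'E'
from hp import *
todo((.4967,-.0632,.217))
E
```

```text
time: 54.7
ee_pos: [0.4967, -0.0639, 0.2252]
ee_rot: [-3.5, 90.0, -55.4]
ft_force: [0.8, 0.6, -0.2]
opening: 0.0213
time: 54.87
ee_pos: [0.4969, -0.064, 0.2246]
ee_rot: [39.3, 89.9, -12.6]
ft_force: [-0.1, -0.1, -0.3]
opening: 0.0215
time: 55.03
ee_pos: [0.4968, -0.0639, 0.223]
ee_rot: [39.0, 90.0, -12.9]
ft_force: [-0.0, -0.4, -0.9]
opening: 0.0212
pos [ 0.4968 -0.0639  0.223 ] ang 38.09 shift/20mm [ 0.3   0.02 -0.03] roll rows None
```

```bash
python3 -m crank '[{"xyz":[0.12,0,0],"roll":0,"grip":0},{"xyz":[0.06,0,0],"roll":0,"grip":0},{"xyz":[0,0,0],"roll":0,"grip":0}]';python3 -m crank '[{"xyz":[0.06,0,0],"roll":0,"grip":0},{"xyz":[0,0,0],"roll":0,"grip":0}]';python3 -m crank '[{"xyz":[0.06,0,0],"roll":0,"grip":0},{"xyz":[0,0,0],"roll":0,"grip":0}]'; python3 -m crank '[{"xyz":[0.03,0,0],"roll":0,"grip":0},{"xyz":[0,0,0],"roll":0,"grip":0}]'
```

```text
time: 55.28
ee_pos: [0.4966, -0.0638, 0.2186]
ee_rot: [-139.0, 90.0, 169.1]
ft_force: [0.4, 0.0, -1.3]
opening: 0.021
time: 55.45
ee_pos: [0.4967, -0.0638, 0.2176]
ee_rot: [-132.7, 90.0, 175.4]
ft_force: [0.1, 0.2, -0.6]
opening: 0.0209
time: 55.62
ee_pos: [0.4968, -0.0638, 0.217]
ee_rot: [34.0, 90.0, -17.9]
ft_force: [0.0, -0.4, -0.7]
opening: 0.0212
time: 55.78
ee_pos: [0.4968, -0.0639, 0.2168]
ee_rot: [35.4, 89.9, -16.5]
ft_force: [-1.0, -0.6, 4.7]
opening: 0.021
```

```bash
python3 -m crank '[{"xyz":[0,0,0],"roll":0,"grip":0.35},{"xyz":[0,0,0],"roll":0,"grip":0.45},{"xyz":[0,0,0],"roll":0,"grip":0.45},{"xyz":[0,0,0],"roll":0,"grip":0.45},{"xyz":[-0.5,0,0],"roll":0,"grip":0.45},{"xyz":[-1,0,0],"roll":0,"grip":0.45},{"xyz":[-1,0,0],"roll":0,"grip":0.45},{"xyz":[-1,0,0],"roll":0,"grip":0.45},{"xyz":[-1,0,0],"roll":0,"grip":0.45},{"xyz":[-1,0,0],"roll":0,"grip":0.45},{"xyz":[-0.5,0,0],"roll":0,"grip":0.45},{"xyz":[0,0,0],"roll":0,"grip":0.45}]' && python3 -m crank '[{"xyz":[0,0,0],"roll":1,"grip":0.45},{"xyz":[0,0,0],"roll":1,"grip":0.45},{"xyz":[0,0,0],"roll":1,"grip":0.45},{"xyz":[0,0,0],"roll":1,"grip":0.45},{"xyz":[0,0,0],"roll":1,"grip":0.45},{"xyz":[0,0,0],"roll":1,"grip":0.45},{"xyz":[0,0,0],"roll":1,"grip":0.45},{"xyz":[0,0,0],"roll":1,"grip":0.45},{"xyz":[0,0,0],"roll":0,"grip":0.45},{"xyz":[0,0,0],"roll":0,"grip":0.45}]'; python3 wl.py pics/ad1.png | head -1; python3 - <<'E'
from hp import *
im=cv2.imread('pics/ad1.png')[:,:,::-1]; crop(im,230,90,160,150,5,'pics/ad2.png')
E
```

```text
time: 56.78
ee_pos: [0.4972, -0.0639, 0.3396]
ee_rot: [40.9, 89.7, -11.0]
ft_force: [-0.2, 0.3, 0.1]
opening: 0.0383
time: 57.62
ee_pos: [0.4966, -0.0638, 0.3349]
ee_rot: [-100.5, 89.9, 167.8]
ft_force: [-0.3, -0.6, 0.0]
opening: 0.0387
[ 0.4966 -0.0638  0.3349] -1.7600498188418705
```

View pics/ad1.png

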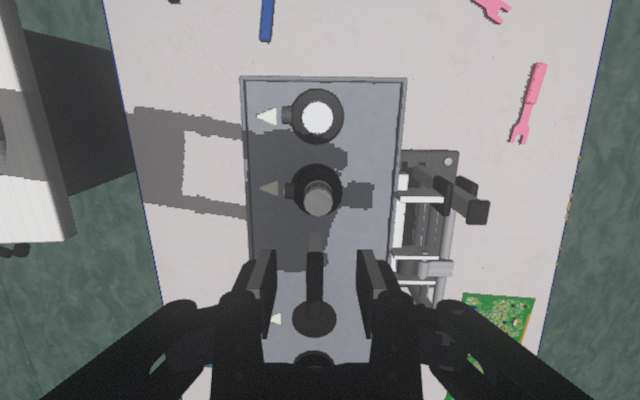

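View pics/ad2.png

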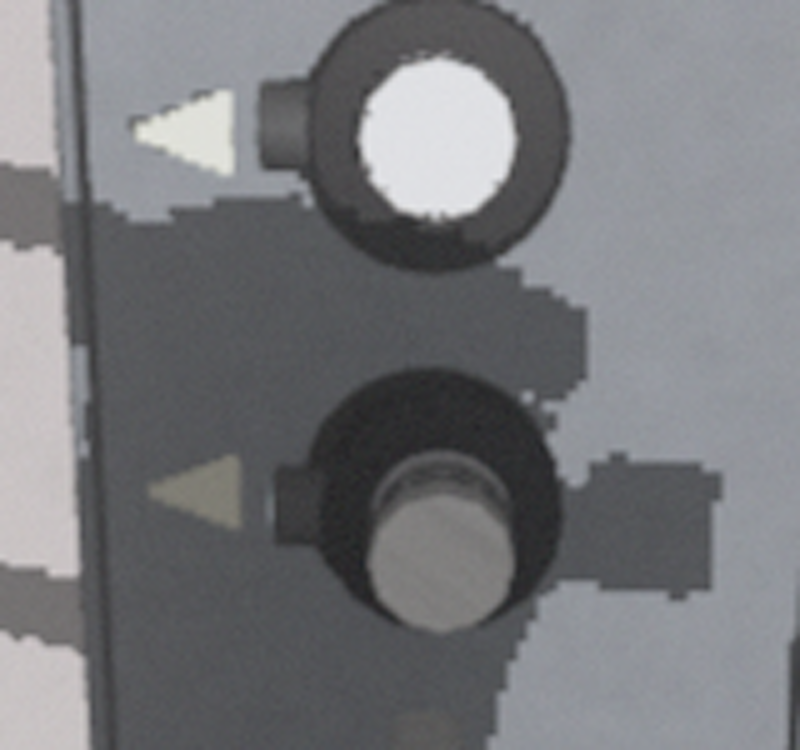

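```bash
python3 - <<'E'
from hp import *
C=cam('wrist')
head(C,(318.4,202.4),(284.4,191.4),None,.11); head(C,(230+437/5,90+138/5),(230+260/5,90+124/5),None,.11)
print(plane(C,[(272,188),(230+200/5,90+131/5)],.11).round(4))
E
python3 -m crank '[{"xyz":[0,0,-1],"roll":0,"grip":0.4},{"xyz":[0,0,-1],"roll":0,"grip":0.4},{"xyz":[0,0,-1],"roll":0,"grip":0.4},{"xyz":[0,0,-1],"roll":0,"grip":0.4},{"xyz":[0,0,-1],"roll":0,"grip":0.4},{"xyz":[0,0,-1],"roll":0,"grip":0.4},{"xyz":[0,0,-1],"roll":0,"grip":0.4},{"xyz":[0,0,-1],"roll":0,"grip":0.4},{"xyz":[0,0,-1],"roll":0,"grip":0.4},{"xyz":[0,0,-1],"roll":0,"grip":0.4},{"xyz":[0,0,-1],"roll":0,"grip":0.4},{"xyz":[0,0,-1],"roll":0,"grip":0.4}]' ; python3 -m crank '[{"xyz":[0,0,0],"roll":0,"grip":0.4},{"xyz":[0,0,0],"roll":0,"grip":0.4},{"xyz":[0,0,0],"roll":0,"grip":0.4}]'; python3 - <<'E'
from hp import *
im=snapshot('top'); cv2.imwrite('pics/ae1.png',im[:,:,::-1]); crop(im,315,140,155,115,5,'pics/ae2.png')
T=cam('top'); m=(im.min(2)>185); mm=np.zeros_like(m); mm[205:236,318:470]=m[205:236,318:470]
n,l,st,c=cv2.connectedComponentsWithStats(mm.astype(np.uint8))
for i in range(1,n):
  if st[i,4]>20: print(st[i,4],c[i].round(1),plane(T,c[i],.156).round(4))
im=snapshot('scene'); cv2.imwrite('pics/ae3.png',im[:,:,::-1])
E
```

```text
cap [ 0.4973 -0.064   0.156 ] lens [ 0.4665 -0.0638  0.12  ] base None dist 0.0308 lensang 179.57
cap [0.4984 0.0021 0.156 ] lens [0.4684 0.0037 0.12  ] base None dist 0.03 lensang 177.06
[[ 0.4539 -0.0628  0.11  ]
 [ 0.4568  0.0024  0.11  ]]
time: 58.67
ee_pos: [0.5046, 0.1771, 0.3357]
ee_rot: [-66.5, 90.0, -158.3]
ft_force: [0.1, -0.2, 0.2]
opening: 0.0337
time: 58.92
ee_pos: [0.5047, 0.1757, 0.3358]
ee_rot: [-35.9, 90.0, -127.7]
ft_force: [0.7, -0.2, -0.1]
opening: 0.0343
58 [340.1 218.6] [[5.001e-01 3.000e-04 1.560e-01]]
55 [367.8 219.1] [[ 0.4986 -0.0656  0.156 ]]
58 [457.  223.3] [[ 0.488  -0.2767  0.156 ]]
```

View pics/ae2.png

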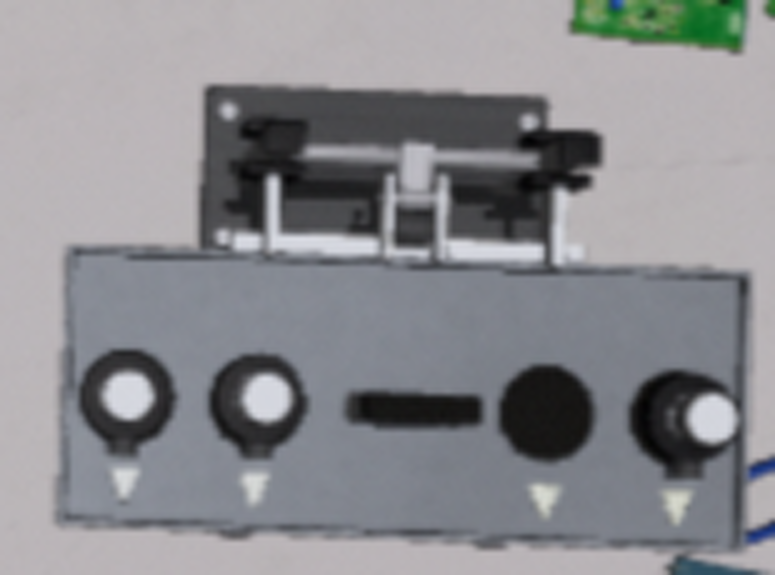

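View pics/ae3.png

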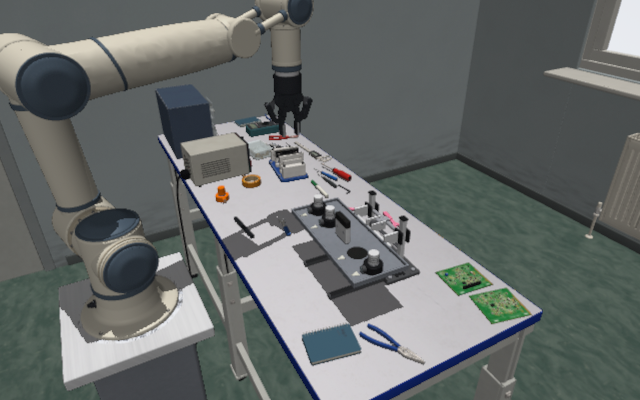

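```bash
python3 - <<'E'
from plant import arm,state
print(arm.hand_in(), state()['time'])
E
```

```text
the job is handed in; nothing more can be done
the job is handed in; nothing more can be done
```

The lift is set up as asked and the job is handed in at about 59 s. The blue-handled wrench lies on the worktop, about 45 mm or more clear of the tray. The tray holds three sensor heads, the only ones I could find on the bench, on the +137, +72 and −137 mm pads. It sits hooked on the top rung.

- **Lift:** The hook nose swung out past the top rung. The weight then came off the gripper at about 0.080 m of tray travel, so the hook is seated, and I let go.
- **Knocked head:** After I let go, one head had been knocked about 4 cm off the +72 mm pad and turned slightly. I put it back on its pad with the tray already on the top rung, so that one head was re-placed there rather than on the lowest rung.
- **Last checks:** All three heads stand upright, within about 2–3 mm of their pad centres. Their lenses measure within about 2–3° of pointing at their wedges. The tape, pens, orange head and pink wrenches look undisturbed.
- **Disagreements:** The top and wrist cameras differ by a steady 2–3 mm, so I worked from the wrist readings and used the top camera as a cross-check. The first wrench grasp closed too high and missed, and was repeated successfully. The first head slid a few millimetres in the jaws as it was lifted, with no effect on where it stands.

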